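Clear the printing frame and run its seam

TASK

Clear the glass of the printing frame: hang every plate stand that is there by its hole on a free peg of the rack at the left. Then take the orange stylus and, with its ball tip down in the red groove, run it slowly (about 2 to 3 cm/s) along the whole seam in one direction, from the end by the yellow dot round to the end by the black dot. Finally lay the stylus back in its white tray, with the stands still hanging and the other things on the bench left where they are.

Things in the scene. Friction and masses are not known exactly. Their poses are not given: they have to be found in the camera images.
- frame: printing frame fixed to the bench, 272 (x) x 242 (y) x 15 mm: dark wood rim, 200 x 170 mm green glass flush with it. A red-floored groove (the seam), 12 mm wide, 5 mm deep, its floor 10 mm above the bench, runs round the glass's +y, +x (far) and -y sides. Yellow dot at its starting end (near, +y), black dot at its finishing end (near, -y). Origin: centre of underside; x away from robot, z up
- rack: plywood pegboard fixed at the robot's left, 360 mm long (y), 155 mm tall, board at x = 4 to 16 mm. Origin on the bench, mid-length. Four steel pegs stick out along its -x (to the bench's middle) at y = -120, -40, 40, 120 mm: 8 mm thick, level, axis 145 mm above the bench, straight to x = -80 mm, then a short upturn to x = -87 mm, 7 mm higher
- tray: low white tool tray fixed on the bench at the robot's right, 250 (x) x 110 (y) x 14 mm, walls and floor 4 mm thick; origin at the centre of its underside; the stylus starts in it
- stylus: seam stylus, 60 g: orange square handle 110 x 20 x 20 mm along its x, then a 12 mm thick steel collar 12 mm long and a 3 mm steel needle that ends in a 6 mm ball. Origin at the middle of the handle's underside (the handle's axis is 10 mm along its z); x points to the tip
- stylus_tip (a point): centre of the stylus's 6 mm ball tip, 107 mm along its x from the body's origin, on the handle's axis (z = 10 mm). With the ball on the seam's floor it is 13 mm above the bench, on the pane or rim 18 mm
- seam0 (a point): point 0 of the seam: the starting end by the yellow dot; on the groove's centre line, at the height of the ball's centre when it runs on the floor. The seam is straight between corners; its ends lie 8 mm beyond points 0 and 6
- seam1 (a point): point 1 of the seam: the middle of the first side; on the groove's centre line, at the height of the ball's centre when it runs on the floor. The seam is straight between corners; its ends lie 8 mm beyond points 0 and 6
- seam2 (a point): point 2 of the seam: the first far corner; on the groove's centre line, at the height of the ball's centre when it runs on the floor. The seam is straight between corners; its ends lie 8 mm beyond points 0 and 6
- seam3 (a point): point 3 of the seam: the middle of the far side; on the groove's centre line, at the height of the ball's centre when it runs on the floor. The seam is straight between corners; its ends lie 8 mm beyond points 0 and 6
- seam4 (a point): point 4 of the seam: the second far corner; on the groove's centre line, at the height of the ball's centre when it runs on the floor. The seam is straight between corners; its ends lie 8 mm beyond points 0 and 6
- seam5 (a point): point 5 of the seam: the middle of the last side; on the groove's centre line, at the height of the ball's centre when it runs on the floor. The seam is straight between corners; its ends lie 8 mm beyond points 0 and 6
- seam6 (a point): point 6 of the seam: the finishing end by the black dot; on the groove's centre line, at the height of the ball's centre when it runs on the floor. The seam is straight between corners; its ends lie 8 mm beyond points 0 and 6
- stand0: blue plate stand (may be absent), 150 g, 145 mm tall: steel foot 50 (x) x 56 (y) x 12 mm, upright plate 6 mm thick (x), 56 mm wide (y) up to 110 mm, then a pull tab 30 mm wide (y), 6 mm thick up to 145 mm. A 24 mm square hole goes through along x, centre 85 mm above the underside, 8 mm under the peg's axis when hung. Origin: centre of the foot's underside; same from both sides
- stand1: yellow plate stand (may be absent), 150 g, 145 mm tall: steel foot 50 (x) x 56 (y) x 12 mm, upright plate 6 mm thick (x), 56 mm wide (y) up to 110 mm, then a pull tab 30 mm wide (y), 6 mm thick up to 145 mm. A 24 mm square hole goes through along x, centre 85 mm above the underside, 8 mm under the peg's axis when hung. Origin: centre of the foot's underside; same from both sides
- stand2: black plate stand (may be absent), 150 g, 145 mm tall: steel foot 50 (x) x 56 (y) x 12 mm, upright plate 6 mm thick (x), 56 mm wide (y) up to 110 mm, then a pull tab 30 mm wide (y), 6 mm thick up to 145 mm. A 24 mm square hole goes through along x, centre 85 mm above the underside, 8 mm under the peg's axis when hung. Origin: centre of the foot's underside; same from both sides
- stand3: white plate stand (may be absent), 150 g, 145 mm tall: steel foot 50 (x) x 56 (y) x 12 mm, upright plate 6 mm thick (x), 56 mm wide (y) up to 110 mm, then a pull tab 30 mm wide (y), 6 mm thick up to 145 mm. A 24 mm square hole goes through along x, centre 85 mm above the underside, 8 mm under the peg's axis when hung. Origin: centre of the foot's underside; same from both sides
- amber: amber glass bottle, 80 mm across, 150 mm tall; bystander, to be left alone; origin at the centre of its underside
- clear: clear glass bottle, 72 mm across, 130 mm tall; bystander, to be left alone; origin at the centre of its underside
- beaker: glass beaker, 72 mm across, 85 mm tall; bystander, to be left alone; origin at the centre of its underside
- tape: roll of green tape lying flat, 90 mm across, 22 mm high; bystander, to be left alone; origin at the centre of its underside
- timer: white darkroom timer, 50 x 70 x 22 mm; bystander, to be left alone; origin at the centre of its underside
- brush: brush lying on the bench; bystander, to be left alone; origin at the centre of its underside

How it is judged:
On the way, in this order (a step that is already met when the one before it is completed fails the run):
1. every plate stand present hangs free by its hole on a peg of the rack ((y of stand0 in the frame of rack between -0.15 and -0.09 m or y of stand0 in the frame of rack between -0.07 and -0.01 m or y of stand0 in the frame of rack between 0.01 and 0.07 m or y of stand0 in the frame of rack between 0.09 and 0.15 m) and x of stand0 in the frame of rack between -0.085 and -0.01 m and z of stand0 in the frame of rack between 0.042 and 0.066 m and angle between each of stand0, stand1, stand2, stand3's own z axis and vertical below 0.3 rad and linear speed of each of stand0, stand1, stand2, stand3 below 0.05 m/s and contact force between the fingers and stand0 below 0.1 N and (y of stand1 in the frame of rack between -0.15 and -0.09 m or y of stand1 in the frame of rack between -0.07 and -0.01 m or y of stand1 in the frame of rack between 0.01 and 0.07 m or y of stand1 in the frame of rack between 0.09 and 0.15 m) and x of stand1 in the frame of rack between -0.085 and -0.01 m and z of stand1 in the frame of rack between 0.042 and 0.066 m and contact force between the fingers and stand1 below 0.1 N and (y of stand2 in the frame of rack between -0.15 and -0.09 m or y of stand2 in the frame of rack between -0.07 and -0.01 m or y of stand2 in the frame of rack between 0.01 and 0.07 m or y of stand2 in the frame of rack between 0.09 and 0.15 m) and x of stand2 in the frame of rack between -0.085 and -0.01 m and z of stand2 in the frame of rack between 0.042 and 0.066 m and contact force between the fingers and stand2 below 0.1 N and (y of stand3 in the frame of rack between -0.15 and -0.09 m or y of stand3 in the frame of rack between -0.07 and -0.01 m or y of stand3 in the frame of rack between 0.01 and 0.07 m or y of stand3 in the frame of rack between 0.09 and 0.15 m) and x of stand3 in the frame of rack between -0.085 and -0.01 m and z of stand3 in the frame of rack between 0.042 and 0.066 m and contact force between the fingers and stand3 below 0.1 N), for 0.3 s.
2. the ball tip runs down in the seam, slowly (stylus under 0.06 m/s, tip within 8 mm of the point), at the starting end by the yellow dot (horizontal distance between stylus_tip and seam0 below 0.008 m and z of stylus_tip in the frame of frame between 0.01 and 0.0155 m and linear speed of stylus below 0.06 m/s), for 0.2 s.
3. the ball tip runs down in the seam, slowly (stylus under 0.06 m/s, tip within 8 mm of the point), at the middle of the first side (horizontal distance between stylus_tip and seam1 below 0.008 m and z of stylus_tip in the frame of frame between 0.01 and 0.0155 m and linear speed of stylus below 0.06 m/s), for 0.2 s.
4. the ball tip runs down in the seam, slowly (stylus under 0.06 m/s, tip within 8 mm of the point), at the first far corner (horizontal distance between stylus_tip and seam2 below 0.008 m and z of stylus_tip in the frame of frame between 0.01 and 0.0155 m and linear speed of stylus below 0.06 m/s), for 0.2 s.
5. the ball tip runs down in the seam, slowly (stylus under 0.06 m/s, tip within 8 mm of the point), at the middle of the far side (horizontal distance between stylus_tip and seam3 below 0.008 m and z of stylus_tip in the frame of frame between 0.01 and 0.0155 m and linear speed of stylus below 0.06 m/s), for 0.2 s.
6. the ball tip runs down in the seam, slowly (stylus under 0.06 m/s, tip within 8 mm of the point), at the second far corner (horizontal distance between stylus_tip and seam4 below 0.008 m and z of stylus_tip in the frame of frame between 0.01 and 0.0155 m and linear speed of stylus below 0.06 m/s), for 0.2 s.
7. the ball tip runs down in the seam, slowly (stylus under 0.06 m/s, tip within 8 mm of the point), at the middle of the last side (horizontal distance between stylus_tip and seam5 below 0.008 m and z of stylus_tip in the frame of frame between 0.01 and 0.0155 m and linear speed of stylus below 0.06 m/s), for 0.2 s.
8. the ball tip runs down in the seam, slowly (stylus under 0.06 m/s, tip within 8 mm of the point), at the finishing end by the black dot (horizontal distance between stylus_tip and seam6 below 0.008 m and z of stylus_tip in the frame of frame between 0.01 and 0.0155 m and linear speed of stylus below 0.06 m/s), for 0.2 s.
At the end, for the whole second after the job is handed in: every stand present hangs at rest, upright within 0.3 rad, on a peg (foot within 30 mm of the peg sideways, 10 to 85 mm out, its underside 42 to 66 mm up); the stylus lies at rest in the tray, handle and tip inside its walls, below 28 mm; nothing is held (all of step 1 and x of stylus in the frame of tray between -0.075 and 0.075 m and y of stylus in the frame of tray between -0.045 and 0.045 m and x of stylus_tip in the frame of tray between -0.121 and 0.121 m and y of stylus_tip in the frame of tray between -0.051 and 0.051 m and z of each of stylus, stylus_tip in the frame of tray below 0.028 m and linear speed of stylus below 0.03 m/s); the robot touches nothing.
It fails at once if a bystander (bottle, beaker, tape, timer or brush) is knocked over 40 mm from its place (distance of any of amber, clear, beaker, tape, timer, brush from where it was at the start of the episode above 0.04 m).
Of stand0, stand1, stand2, stand3 only 2 to 4 are there at a start; the rules pass over those that are not, and their reading is None.
At some moment in a run one of stylus, stand0, stand1, stand2, stand3 may be knocked a few centimetres aside while the robot is not near it.
Once in a run the grip may slacken for a moment while it holds something.
It also fails if it takes over 210 s, if anything falls off the work surface, if the arm or the gripper's body presses on something with over 40 N, if the wrist force passes 120 N, or if a joint passes its speed limit or range.

ROBOT

A 6-joint arm with a two-finger parallel gripper is mounted at the origin on the work surface. World frame = base frame: x ahead of the robot, y to its left, z up, the work surface at z = 0. Lengths are in m, angles in rad, forces in N, time in s.
With the tool pointing down it reaches from about 0.3 to 0.95 m from the base axis. Payload 3.1 kg.
Tool frame: the origin (TCP) lies at the very end of the fingers, on their centre line; the grasp point (between the pads) lies ctrl.grasp_offset behind it (ctrl.grasp_offset is the distance from the TCP to the grasp point, in m); z points along the fingers, y is the line along which they close (so a half turn about z gives the same grasp; the last joint's range is limited). The gripper opens to 85 mm and grips with 20 to 120 N. Pads are 22 mm wide; open, the fingers measure 114 mm over their backs; the gripper's body (76 mm by 85 mm) begins 54 mm behind the grasp point. The pads swing forward as they close: fully open they stand 13 mm farther back than shut.
Start: joints at [-1.358, 0.308, 1.634, -0, 1.2, -0.07], TCP at [0.174, -0.6, 0.231] pointing down, gripper open.
Joint ranges: [-3.06, 3.06], [-0.79, 1.96], [0.05, 2.63], [-1.19, 4.34], [0.05, 2.64], [-2.94, 2.94]. Speed limits (rad/s): [2.79, 2.79, 3.14, 3.14, 3.14, 3.14].

INTERFACE

Orientations are given as a unit quaternion [x, y, z, w].
In Python, from station import ctrl, snapshot, workorder, search_frame, silhouettes gives the robot as it stands. The module is installed in compiled form; this text tells all that it offers.
- The arm moves only by the shell command python3 -m pendant 'ROWS' [FORCE]. ROWS is JSON, a list of rows, each a list of 7 numbers: the shift along the world's x, y, z in cm, then the turn, a rotation vector about the world's x, y, z in degrees, then the opening, from 0 (shut) to 1 (fully open). In form: [[dx, dy, dz, ax, ay, az, fingers], ...]. A call has 1 to 12 rows; each row is the pose to reach, as a shift and turn from the pose commanded when the call began; what a row does not reach only later rows make up. A row lasts 1/12 s, in which the tool goes at most 41.7 mm and 7.16 degrees, less where a joint would pass 70% of its speed; a pose out of reach is approached as far as the arm can. A call with a gripper value outside its range is refused whole. The fingers move at their own pace and stop on an object; FORCE is the grip in N (left out, the last holds). Time passes only in rows, so rows that repeat a pose let the fingers close. It gives the time, the measured TCP pose, the force, the opening and the grip force at its end, in the units of the state.
- ctrl.get_obs(): the state, without advancing time (a new reading comes with each control period).
- snapshot(name): name is "scene" or "side" or "wrist"; returns a dict with "img" (384x512x3 uint8, red, green, blue), "range_z" (384x512 float32, m along the optical axis (not along the pixel's ray), 0 where there is no reading), "fov_y" (degrees; the focal length in pixels is half the picture's height over the tangent of half this angle, whatever the lens; pixels are square), "cx", "cy" (the principal point, pixels), "k1" (the pictures are not rectified: a ray, as slopes to the right and down, at radius r is drawn at 1 + k1 r^2 times it, then the intrinsics apply), "world_from_camera" (4x4, takes a point from camera to world coordinates). Camera axes: x right, y down, z forward; pixel columns grow to the right and rows downward; lengths in m; the calibration is good to about 2 mm. A picture is of the moment at which its call begins.
- workorder.sign_off(): hands the job in; it is judged then, once.
Trained networks look in a picture, given as the dict that the camera call returned (one of the last four; its "shot" number tells which), for a name from the list of things; names that differ only in an ending like _2 or _b are one class to them, and where a whole thing is asked for, a point or a joint stands for the part that bears it (a point fixed in the world has none). Each returns a list of dicts, best first, with "confidence" (0 to 1); they miss things now and then, are a little off and sometimes report something else, mostly with a low value. They report only what shows in the picture. A call takes as long as a camera call.
- search_frame(picture, name): "centre" ([x, y, z] in m, in world coordinates, good to about 4 mm: the middle of the surface that is visible of it).
- silhouettes(picture, name): "mask" (384x512 bool, what is visible of it).
The state is a dict: "clock": time; "qpos": joint angles; "joint_velocities": joint speeds; "effort": joint torques, N m; "eef_pos": TCP position; "eef_rot": TCP orientation; "contact_force": force on the tool from outside, world axes, zero at the start; "ft_torque": the same for the moment, N m; "gripper_width": finger opening in m; "gripper_force": force on a finger pad.
Only numpy, scipy, OpenCV 4.12 (cv2) and the standard library are available. Lean on these libraries where they do the work, as an engineer would, in place of code of your own. Each camera call takes 0.05 s, during which the arm holds its last target. There are 200 camera calls.

## Working session

There is one attempt and no reset: what is moved stays moved. The work goes in short steps, Python scripts to look and compute and a shell command to move; the robot and the scene stay as the last step left them, time stands still between calls to the robot, and variables do not carry over. Pictures are saved under pics/ and viewed, at most 14 in all, crops included, and the job is handed in when it is done.

```bash
mkdir -p pics; cat > h.py <<'E'
import numpy as np, cv2
from station import ctrl, snapshot, workorder, search_frame, silhouettes
def f(s): return 192/np.tan(np.radians(s["fov_y"])/2)
def world(s,u,v,z=None):
    u=np.atleast_1d(u).astype(float);v=np.atleast_1d(v).astype(float)
    K=np.array([[f(s),0,s["cx"]],[0,f(s),s["cy"]],[0,0,1.]])
    d=cv2.undistortPointsIter(np.stack([u,v],1)[:,None],K,np.array([s["k1"],0,0,0,0.]),None,None,(3,50,1e-9))[:,0]
    T=s["world_from_camera"];r=np.c_[d,np.ones(len(d))]
    if z is None:
        Z=s["range_z"][v.round().astype(int),u.round().astype(int)]
        return (r*Z[:,None])@T[:3,:3].T+T[:3,3]
    w=r@T[:3,:3].T
    return T[:3,3]+w*((z-T[2,3])/w[:,2])[:,None]
def cloud(s,m):
    v,u=np.nonzero(m&(s["range_z"]>0)); return world(s,u,v)
def save(s,n,crop=None,k=1):
    i=s["img"][:,:,::-1]
    if crop: a,b,c,d=crop; i=i[b:d,a:c]
    cv2.imwrite("pics/"+n+".png",cv2.resize(i,None,fx=k,fy=k))
def st():
    o=ctrl.get_obs(); print("t%.1f"%o["clock"],"p",np.round(o["eef_pos"],4),"q",np.round(o["eef_rot"],3),"F",np.round(o["contact_force"],1),"w%.4f g%.1f"%(o["gripper_width"],o["gripper_force"]),"J",np.round(o["qpos"],2))
E
python3 - <<'E'
from h import *
st(); print(ctrl.grasp_offset)
ss={n:snapshot(n) for n in ("scene","side")}
for n,s in ss.items():
    save(s,n+"0",k=1.5); T=s["world_from_camera"];print(n,np.round(T[:3,3],3),np.round(T[:3,2],2),s["fov_y"])
    for o in "frame rack tray stylus stand0 stand1 stand2 stand3 amber clear beaker tape timer brush".split():
        print(o,[(np.round(d["centre"],3).tolist(),round(d["confidence"],2)) for d in search_frame(s,o)[:2]])
E
```

```text
t0.0 p [ 0.1742 -0.5994  0.2301] q [ 0.99   0.141 -0.    -0.001] F [-0.4 -0.  -0.1] w0.0856 g0.0 J [-1.36  0.31  1.64 -0.    1.2  -0.07]
0.0187
scene [ 0.913 -0.529  0.791] [-0.37  0.49 -0.79] 54.71412293214572
frame [([0.554, -0.069, 0.017], 0.94)]
rack [([0.536, 0.318, 0.085], 0.88), ([0.549, -0.067, 0.016], 0.71)]
tray [([0.482, -0.306, 0.005], 0.94)]
stylus [([0.452, -0.316, 0.024], 0.8)]
stand0 [([0.574, 0.022, 0.083], 0.86), ([0.492, -0.072, 0.07], 0.77)]
stand1 [([0.574, 0.022, 0.083], 0.86), ([0.492, -0.072, 0.07], 0.77)]
stand2 [([0.574, 0.022, 0.083], 0.86), ([0.492, -0.072, 0.07], 0.77)]
stand3 [([0.574, 0.022, 0.083], 0.86), ([0.492, -0.072, 0.07], 0.77)]
amber [([0.785, -0.094, 0.097], 0.76)]
clear [([0.776, 0.04, 0.088], 0.96)]
beaker [([0.744, -0.26, 0.048], 0.81)]
tape [([0.694, 0.188, 0.018], 0.65)]
timer [([0.345, 0.191, 0.018], 0.76), ([0.777, 0.041, 0.087], 0.28)]
brush [([0.628, -0.454, 0.016], 0.94)]
side [-0.106  0.747  0.749] [ 0.52 -0.64 -0.57] 47.80860101094135
frame [([0.483, 0.014, 0.016], 0.57), ([0.441, -0.31, 0.019], 0.47)]
rack [([0.487, 0.326, 0.087], 0.68), ([0.482, 0.017, 0.017], 0.48)]
tray [([0.478, -0.293, 0.003], 0.66), ([0.481, 0.02, 0.012], 0.57)]
stylus [([0.44, -0.307, 0.019], 0.82)]
stand0 [([0.568, 0.024, 0.07], 0.83), ([0.574, -0.055, 0.074], 0.82)]
stand1 [([0.568, 0.024, 0.07], 0.83), ([0.574, -0.055, 0.074], 0.82)]
stand2 [([0.568, 0.024, 0.07], 0.83), ([0.574, -0.055, 0.074], 0.82)]
stand3 [([0.568, 0.024, 0.07], 0.83), ([0.574, -0.055, 0.074], 0.82)]
amber [([0.753, -0.051, 0.084], 0.62), ([0.334, 0.208, 0.018], 0.27)]
clear [([0.752, 0.074, 0.072], 0.89)]
beaker [([0.735, -0.263, 0.062], 0.81)]
tape [([0.688, 0.176, 0.017], 0.89)]
timer [([0.333, 0.207, 0.019], 0.95), ([0.735, -0.263, 0.06], 0.7)]
brush [([0.611, -0.452, 0.015], 0.86), ([0.483, 0.02, 0.016], 0.36)]
```

View pics/scene0.png

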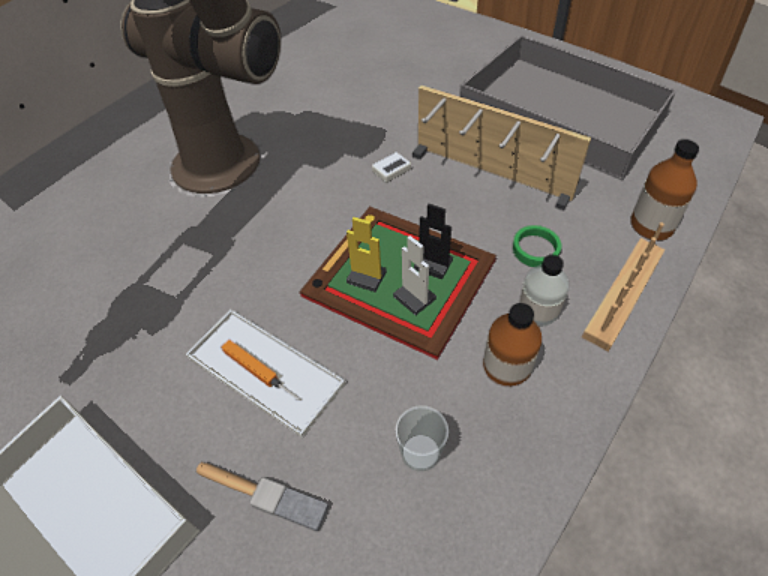

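View pics/side0.png

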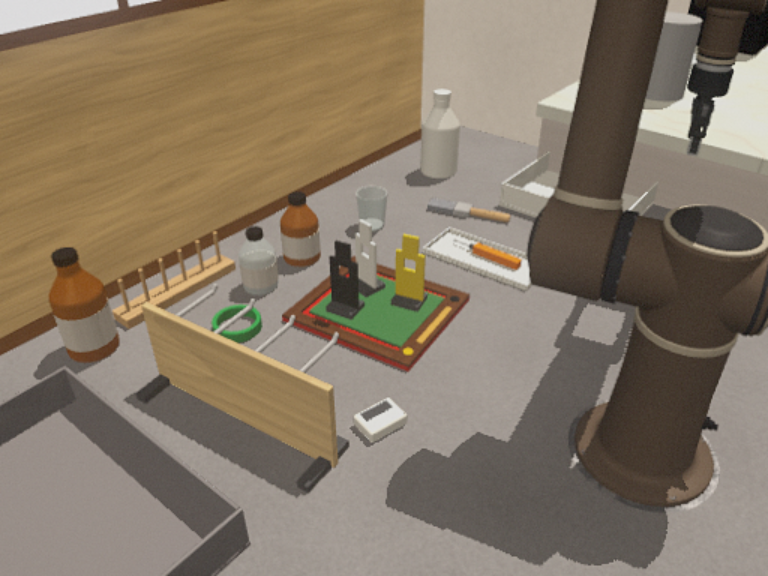

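```bash
cat > m.py <<'E'
from h import *
ss={n:snapshot(n) for n in ("scene","side")}
C=[];P=[];S=[]
for k,s in enumerate(ss.values()):
    m=s["range_z"]>0; C.append(s["img"][m].astype(int)); p=cloud(s,m);P.append(p);S.append(np.full(len(p),k))
P=np.vstack(P);C=np.vstack(C);S=np.hstack(S)
np.savez("cl.npz",P=P,C=C,S=S)
def box(x0,x1,y0,y1,z0,z1): return (P[:,0]>x0)&(P[:,0]<x1)&(P[:,1]>y0)&(P[:,1]<y1)&(P[:,2]>z0)&(P[:,2]<z1)
def pca(p):
    c=p.mean(0);w,v=np.linalg.eigh(np.cov((p-c).T));return c,v[:,-1],np.sqrt(w)
R,G,B=C.T
b=box(.4,.7,-.25,.15,.05,.17)
for n,m in dict(yellow=(R>120)&(B<90)&(G>90),black=(R<60)&(G<60)&(B<60),white=(R>130)&(B>120)).items():
    q=b&m
    if q.sum()<20: print(n,q.sum());continue
    for k in (0,1):
        p=P[q&(S==k)]
        if len(p)<20: continue
        # min area rect in xy
        c,d,w=pca(p[:,:2]); a=np.degrees(np.arctan2(d[1],d[0]))
        r=cv2.minAreaRect(p[:,:2].astype(np.float32)*1000)
        t=p[p[:,2]>.12]
        print(n,k,len(p),"c",c.round(4),"ang",a.round(1),w.round(4),"rect",np.round(r[0],1),np.round(r[1],1),round(r[2],1),"zmax",np.percentile(p[:,2],99).round(4),"tab",np.median(t[:,:2],0).round(4))
for k in (0,1):
    q=box(.2,.9,.25,.45,.08,.17)&(S==k);p=P[q]
    top=p[p[:,2]>.15];print("rack",k,len(p),"zmax",np.percentile(p[:,2],99.5).round(4))
    if len(top)>10:
        c,d,w=pca(top[:,:2]);e=(top[:,:2]-c)@d;print(c.round(4),np.degrees(np.arctan2(d[1],d[0])).round(2),"ends",(c+d*np.percentile(e,1)).round(4),(c+d*np.percentile(e,99)).round(4),w.round(4))
    # groove red
    q=box(.35,.75,-.25,.2,-.005,.03)&(S==k)&(R>140)&(G<60)&(B<60);p=P[q]
    print("red",len(p),"z",np.median(p[:,2]).round(4)); r=cv2.minAreaRect(p[:,:2].astype(np.float32)*1000);print(np.round(r[0],1),np.round(r[1],1),round(r[2],1),cv2.boxPoints(r).round(1).tolist())
    q=box(.2,.7,-.5,-.15,.004,.05)&(S==k)&(R>150)&(G>60)&(G<160)&(B<80);p=P[q]
    if len(p)>20:
        c,d,w=pca(p[:,:2]);r=cv2.minAreaRect(p[:,:2].astype(np.float32)*1000);print("stylus",k,len(p),c.round(4),np.degrees(np.arctan2(d[1],d[0])).round(1),np.round(r[0],1),np.round(r[1],1),"z",np.percentile(p[:,2],[5,50,95]).round(4))
    q=box(.25,.75,-.48,-.15,.010,.02)&(S==k)&(R>150)&(B>150);p=P[q];r=cv2.minAreaRect(p[:,:2].astype(np.float32)*1000)
    print("tray",len(p),np.round(r[0],1),np.round(r[1],1),round(r[2],1))
E
python3 m.py
```

```text
yellow 0 498 c [ 0.4908 -0.0707] ang -166.0 [0.0015 0.0154] rect [489.7 -68.5] [56.7 10.5] 14.5 zmax 0.162 tab [ 0.4903 -0.0707]
yellow 1 507 c [ 0.4844 -0.0674] ang -165.7 [0.0019 0.0158] rect [485.  -67.9] [56.  12.9] 16.8 zmax 0.1592 tab [ 0.4842 -0.067 ]
black 0 518 c [0.5721 0.0231] ang -169.2 [0.0015 0.0151] rect [571.   24.7] [55.6  9.8] 10.9 zmax 0.162 tab [0.5711 0.0231]
black 1 463 c [0.5641 0.0264] ang -169.3 [0.0017 0.016 ] rect [564.4  26.6] [58.4 10.9] 10.3 zmax 0.1583 tab [0.5642 0.0267]
white 0 399 c [ 0.5856 -0.0584] ang 169.4 [0.0014 0.0154] rect [585.8 -56.4] [ 9.1 55.9] 76.7 zmax 0.1621 tab [ 0.5861 -0.0584]
white 1 347 c [ 0.5803 -0.054 ] ang 170.2 [0.0046 0.017 ] rect [566.3 -48.6] [108.9  85. ] 55.2 zmax 0.1611 tab [ 0.5805 -0.0543]
rack 0 3606 zmax 0.1669
[0.6162 0.3326] -172.96 ends [0.8867 0.366 ] [0.3489 0.2996] [0.013  0.1698]
red 511 z 0.0106
[536.1 -22.9] [212.4 196.8] 7.0 [[418.70001220703125, 61.900001525878906], [442.6000061035156, -133.39999389648438], [653.5, -107.5999984741211], [629.5, 87.69999694824219]]
stylus 0 320 [ 0.4462 -0.3187] 180.0 [ 443.9 -318.2] [ 19.1 107. ] z [0.0212 0.0248 0.027 ]
tray 587 [ 527.2 -335.8] [200.7 403.4] 67.4
rack 1 5135 zmax 0.1657
[0.5698 0.3369] -170.87 ends [0.8633 0.3841] [0.3412 0.3001] [0.0122 0.1675]
red 94 z 0.0098
[533.4 -10.7] [214.8 223.2] 10.4 [[407.6000061035156, 79.69999694824219], [447.8999938964844, -139.89999389648438], [659.0999755859375, -101.0999984741211], [618.7999877929688, 118.5]]
stylus 1 222 [ 0.4377 -0.3115] 179.8 [ 439.7 -314.9] [ 23.1 109.9] z [0.0057 0.0186 0.0257]
tray 333 [ 528.9 -360.7] [226.4 393.3] 88.7
```

```bash
python3 -m pendant '[[33,52,18,0,0,0,0.5],[33,52,18,0,0,0,0.5],[33,52,18,0,0,0,0.5],[33,52,18,0,0,0,0.5],[33,52,18,0,0,0,0.5],[33,52,18,0,0,0,0.5],[33,52,18,0,0,0,0.5],[33,52,18,0,0,0,0.5],[33,52,18,0,0,0,0.5],[33,52,18,0,0,0,0.5],[33,52,18,0,0,0,0.5],[33,52,18,0,0,0,0.5]]' 40
python3 -c "
from h import *
st()"
```

```text
clock: 2.6
eef_pos: [0.4321, -0.1931, 0.3725]
eef_rot: [0.99, 0.141, 0.0, 0.0]
contact_force: [0.6, -0.4, -0.1]
gripper_width: 0.0426
gripper_force: 0.0
t2.6 p [ 0.4321 -0.1931  0.3725] q [0.99  0.141 0.    0.   ] F [ 0.6 -0.4 -0.1] w0.0426 g0.0 J [-0.51 -0.1   1.8  -0.    1.44  0.78]
```

```bash
python3 -m pendant '[[6,14,4,0,0,0,0.5],[6,14,4,0,0,0,0.5],[6,14,4,0,0,0,0.5],[6,14,4,0,0,0,0.5],[6,14,4,0,0,0,0.5],[6,14,4,0,0,0,0.5]]'
cat > w.py <<'E'
from h import *
import sys
st()
s=snapshot("wrist");save(s,sys.argv[1],k=1.5);T=s["world_from_camera"];print(np.round(T,3),s["fov_y"])
np.savez(sys.argv[1]+".npz",**s)
E
python3 w.py w1
```

```text
clock: 3.1
eef_pos: [0.4921, -0.0536, 0.4122]
eef_rot: [0.99, 0.143, 0.001, 0.0]
contact_force: [0.1, -0.1, 0.2]
gripper_width: 0.0425
gripper_force: 0.0
t3.1 p [ 0.4921 -0.0536  0.4122] q [0.99  0.143 0.001 0.   ] F [ 0.1 -0.1  0.2] w0.0425 g0.0 J [-0.2  -0.06  1.69 -0.    1.51  1.09]
[[ 0.283 -0.915 -0.288  0.567]
 [-0.959 -0.27  -0.085 -0.032]
 [-0.     0.3   -0.954  0.555]
 [ 0.     0.     0.     1.   ]] 63.0243123531094
```

View pics/w1.png

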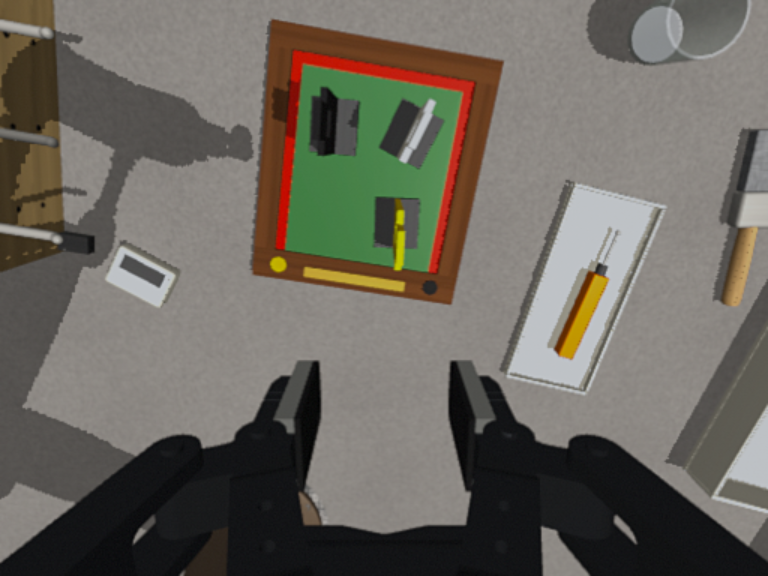

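```bash
cat > mw.py <<'E'
from h import *
import sys
def ld(n): 
    z=np.load(n+".npz",allow_pickle=True); return {k:(z[k].item() if z[k].ndim==0 else z[k]) for k in z}
def pca(p):
    c=p.mean(0);w,v=np.linalg.eigh(np.cov((p-c).T));return c,v[:,-1],np.sqrt(w)
def stands(s,zlo=.05):
    m=(s["range_z"]>0);p=cloud(s,m);R,G,B=s["img"][m].astype(int).T
    b=(p[:,0]>.35)&(p[:,0]<.75)&(p[:,1]>-.25)&(p[:,1]<.16)&(p[:,2]>zlo)&(p[:,2]<.17)
    for n,q in dict(yellow=(R>110)&(B<90)&(G>80),black=(R<60)&(G<60)&(B<60),white=(R>120)&(B>110)).items():
        k=p[b&q]
        if len(k)<20: print(n,len(k));continue
        c,d,w=pca(k[:,:2]);t=k[k[:,2]>.13]
        r=cv2.minAreaRect(k[:,:2].astype(np.float32)*1000)
        print(n,len(k),"c",c.round(4),"ang",(np.degrees(np.arctan2(d[1],d[0]))%180).round(1),w.round(4),"rect",np.round(r[0],1),np.round(r[1],1),round(r[2],1),"top",np.percentile(k[:,2],98).round(4),"tab",np.median(t[:,:2],0).round(4) if len(t) else None)
def reds(s,show=True):
    i=s["img"].astype(int);R,G,B=i[:,:,0],i[:,:,1],i[:,:,2]
    m=(R>90)&(G<R*.25)&(B<R*.25)
    m=cv2.morphologyEx(m.astype(np.uint8),cv2.MORPH_OPEN,np.ones((2,2)))
    v,u=np.nonzero(m);p=world(s,u,v,.010)[:,:2]
    return p[(p[:,0]>.35)&(p[:,0]<.75)&(p[:,1]>-.25)&(p[:,1]<.16)]
if __name__=="__main__":
    s=ld(sys.argv[1]);stands(s)
    p=reds(s);r=cv2.minAreaRect(p.astype(np.float32)*1000);print("red",len(p),np.round(r[0],1),np.round(r[1],1),round(r[2],2),cv2.boxPoints(r).round(1).tolist())
    i=s["img"].astype(int)
    def dot(u,v,cond,rad=9):
        yy,xx=np.mgrid[:384,:512];m=((xx-u)**2+(yy-v)**2<rad**2)&cond;return world(s,xx[m].mean(),yy[m].mean(),.015)[0].round(4),m.sum()
    R,G,B=i[:,:,0],i[:,:,1],i[:,:,2]
    if len(sys.argv)>2:
        print("ydot",dot(278/1.5,264/1.5,(G>130)));print("bdot",dot(430/1.5,287/1.5,(R<40)))
    m=(R>150)&(G>70)&(G<190)&(B<70)
    q=cloud(s,m);q=q[(q[:,1]<-.2)&(q[:,2]>.015)&(q[:,2]<.06)];c,d,w=pca(q[:,:2]);r=cv2.minAreaRect(q[:,:2].astype(np.float32)*1000)
    print("stylus",len(q),c.round(4),np.degrees(np.arctan2(d[1],d[0])).round(1),np.round(r[0],1),np.round(r[1],1),"z",np.percentile(q[:,2],[5,50,95]).round(4))
    for nm,pts in dict(frame=[(272,20),(503,61),(452,303),(252,273)],tray=[(571,182),(665,207),(586,393),(507,376)]).items():
        zz=.015 if nm=="frame" else .014
        a=world(s,np.array([p[0] for p in pts])/1.5,np.array([p[1] for p in pts])/1.5,zz)[:,:2]
        print(nm,a.round(4).tolist(),"c",a.mean(0).round(4),"len",np.linalg.norm(a-np.roll(a,1,0),axis=1).round(3))
E
python3 mw.py w1 d
```

```text
yellow 223 c [ 0.4919 -0.0679] ang 13.4 [0.0019 0.0144] rect [489.3 -69.3] [55.6  6. ] 14.0 top 0.1615 tab [ 0.4888 -0.0689]
black 562 c [0.5694 0.0236] ang 10.5 [0.0017 0.0147] rect [568.9  25.2] [55.1  6.2] 10.4 top 0.1617 tab [0.5695 0.024 ]
white 615 c [ 0.6616 -0.1513] ang 129.2 [0.0088 0.1206] rect [ 656.9 -141.8] [ 38.6 269.8] 40.2 top 0.1615 tab [ 0.5848 -0.0561]
red 2331 [535.1 -25.9] [214.  194.3] 7.44 [[416.5, 56.599998474121094], [441.6000061035156, -136.10000610351562], [653.7999877929688, -108.4000015258789], [628.5999755859375, 84.30000305175781]]
ydot (array([0.4018, 0.0505, 0.015 ]), np.int64(81))
bdot (array([ 0.4243, -0.1296,  0.015 ]), np.int64(28))
stylus 567 [ 0.4451 -0.3169] 179.8 [ 443.3 -317.3] [ 18.6 108.1] z [0.0223 0.0239 0.0253]
frame [[0.6489, 0.1108], [0.6801, -0.1274], [0.4135, -0.1631], [0.3819, 0.0772]] c [ 0.5311 -0.0256] len [0.269 0.24  0.269 0.242]
tray [[0.5866, -0.2446], [0.5907, -0.3576], [0.346, -0.3686], [0.3399, -0.2626]] c [ 0.4658 -0.3083] len [0.247 0.113 0.245 0.106]
```

```bash
python3 -m pendant '[[2,22,1,0,0,0,0.5],[2,22,1,0,0,0,0.5],[2,22,1,0,0,0,0.5],[2,22,1,0,0,0,0.5],[2,22,1,0,0,0,0.5],[2,22,1,0,0,0,0.5],[2,22,1,0,0,0,0.5]]' >/dev/null
python3 w.py w2; python3 - <<'E'
from mw import *
s=ld("w2");stands(s)
E
```

```text
t3.7 p [0.5114 0.1663 0.4207] q [ 0.99   0.142 -0.001 -0.   ] F [-0.1  0.2 -0. ] w0.0428 g0.0 J [0.23 0.02 1.59 0.   1.53 1.52]
[[ 0.281 -0.915 -0.29   0.586]
 [-0.96  -0.269 -0.083  0.188]
 [-0.002  0.302 -0.953  0.564]
 [ 0.     0.     0.     1.   ]] 63.0243123531094
yellow 303 c [ 0.5002 -0.0671] ang 1.6 [0.0052 0.0352] rect [606.  -69.8] [ 31.3 286.5] 86.8 top 0.1612 tab [ 0.4924 -0.0677]
black 894 c [0.5984 0.0138] ang 155.3 [0.0096 0.0728] rect [652.1 -23.9] [195.4 138.8] 12.4 top 0.1579 tab [0.5695 0.0278]
white 805 c [0.6791 0.0086] ang 35.0 [0.0149 0.0931] rect [667.3   9.6] [168.3 192.5] 78.8 top 0.1609 tab [ 0.5854 -0.056 ]
```

View pics/w2.png

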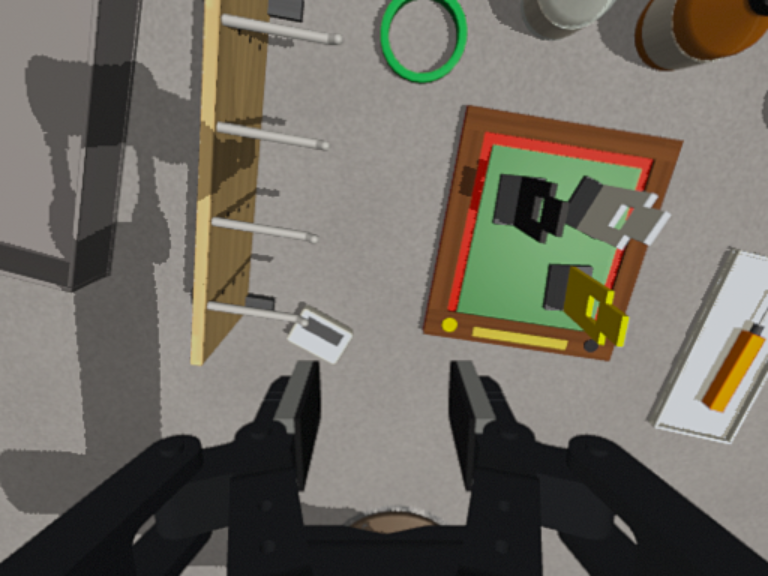

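```bash
python3 - <<'E'
from mw import *
s=ld("w2")
for a,b in [((224,20),(336,39)),((219,127),(322,145)),((214,222),(313,239)),((209,306),(303,320))]:
    A=world(s,a[0]/1.5,a[1]/1.5,.145)[0];Bq=world(s,b[0]/1.5,b[1]/1.5,.150)[0];d=Bq-A
    print(A.round(4),Bq.round(4),"len",np.hypot(*d[:2]).round(4),"ang",np.degrees(np.arctan2(d[1],d[0])).round(1))
p=cloud(s,s["range_z"]>0)
q=p[(p[:,1]>.2)&(p[:,1]<.305)&(p[:,2]>.135)&(p[:,2]<.16)&(p[:,0]<.72)]
# cluster along rack dir
th=np.radians(8);e=np.array([np.cos(th),np.sin(th)]);n=np.array([-np.sin(th),np.cos(th)])
a=q[:,:2]@e
lab=np.digitize(a,np.sort(a)[:-1][np.diff(np.sort(a))>.02]+.005)
for l in np.unique(lab):
    k=q[lab==l]; 
    if len(k)<15: continue
    c,d,w=pca(k[:,:2]);print("peg",len(k),c.round(4),"ang",np.degrees(np.arctan2(d[1],d[0])).round(1)%180,w.round(4),"n",(k[:,:2]@n).min().round(4),"z",np.percentile(k[:,2],[10,50,90]).round(4))
b=p[(p[:,1]>.28)&(p[:,1]<.37)&(p[:,2]>.148)&(p[:,2]<.165)&(p[:,0]<.75)]
c,d,w=pca(b[:,:2]);t=(b[:,:2]-c)@d;print("top",len(b),c.round(4),np.degrees(np.arctan2(d[1],d[0])).round(2),(c+d*t.min()).round(4),(c+d*t.max()).round(4),w.round(4),np.median(b[:,2]))
E
```

```text
[0.6385 0.3347 0.145 ] [0.6499 0.2463 0.15  ] len 0.0891 ang -82.7
[0.5592 0.3246 0.145 ] [0.5699 0.2378 0.15  ] len 0.0875 ang -83.0
[0.479  0.3148 0.145 ] [0.4901 0.2261 0.15  ] len 0.0893 ang -82.8
[0.3992 0.3053 0.145 ] [0.4124 0.2168 0.15  ] len 0.0895 ang -81.5
peg 587 [0.3926 0.2733] ang 123.8 [0.0135 0.0355] n 0.1523 z [0.144  0.1489 0.155 ]
peg 377 [0.4871 0.2639] ang 97.3 [0.0022 0.0242] n 0.1508 z [0.1468 0.1488 0.1525]
peg 384 [0.5662 0.2691] ang 97.2 [0.0023 0.0212] n 0.1503 z [0.147 0.149 0.153]
peg 408 [0.6461 0.2738] ang 97.2 [0.0022 0.0183] n 0.1493 z [0.1469 0.1488 0.153 ]
top 3265 [0.5221 0.3205] -175.12 [0.6509 0.3315] [0.341  0.3051] [0.0125 0.0892] 0.1548017580164962
```

```bash
python3 -m pendant '[[5.8,-14.1,-20,0,0,-5.8,0.5],[5.8,-14.1,-20,0,0,-5.8,0.5],[5.8,-14.1,-20,0,0,-5.8,0.5],[5.8,-14.1,-20,0,0,-5.8,0.5],[5.8,-14.1,-20,0,0,-5.8,0.5],[5.8,-14.1,-20,0,0,-5.8,0.5],[5.8,-14.1,-20,0,0,-5.8,0.5],[5.8,-14.1,-20,0,0,-5.8,0.5]]' 60 >/dev/null
python3 w.py w3; python3 - <<'E'
from mw import *
stands(ld("w3"),.1)
E
```

```text
t4.5 p [0.567  0.0202 0.2183] q [ 0.996  0.088 -0.004 -0.   ] F [-0.1 -0.1  0.3] w0.0429 g0.0 J [-0.04  0.22  1.78 -0.    1.15  1.35]
[[ 0.175 -0.937 -0.303  0.645]
 [-0.985 -0.167 -0.052  0.033]
 [-0.002  0.308 -0.951  0.361]
 [ 0.     0.     0.     1.   ]] 63.0243123531094
yellow 98 c [ 0.5181 -0.0637] ang 2.2 [0.0014 0.0147] rect [553.6 -61.9] [91.7  5.8] 3.6 top 0.1362 tab [ 0.5994 -0.0613]
black 614 c [0.5786 0.0262] ang 10.9 [0.0017 0.012 ] rect [576.2  25.6] [42.5  5.9] 11.4 top 0.1612 tab [0.5747 0.0251]
white 727 c [ 0.5873 -0.0564] ang 169.5 [0.0019 0.0154] rect [585.  -56.3] [ 6.8 56.1] 79.9 top 0.1612 tab [ 0.5861 -0.0563]
```

```bash
python3 -m pendant '[[0.3,0.1,-3,0,0,0,0.5],[0.3,0.1,-6,0,0,0,0.5],[0.3,0.1,-9.3,0,0,0,0.5],[0.3,0.1,-9.4,0,0,0,0.5],[0.3,0.1,-9.4,0,0,0,0.5],[0.3,0.1,-9.4,0,0,0,0],[0.3,0.1,-9.4,0,0,0,0],[0.3,0.1,-9.4,0,0,0,0],[0.3,0.1,-9.4,0,0,0,0],[0.3,0.1,-9.4,0,0,0,0],[0.3,0.1,-9.4,0,0,0,0],[0.3,0.1,-9.4,0,0,0,0]]' 60;  python3 -c "
from h import *
st()"
```

```text
clock: 5.5
eef_pos: [0.575, 0.0253, 0.1306]
eef_rot: [0.996, 0.091, 0.003, 0.0]
contact_force: [0.2, 0.7, 6.3]
gripper_width: 0.0052
gripper_force: 59.6
t5.5 p [0.575  0.0253 0.1306] q [0.996 0.091 0.003 0.   ] F [0.2 0.7 6.3] w0.0052 g59.6 J [-0.03  0.33  1.83  0.    0.98  1.36]
```

```bash
python3 -m pendant '[[0,0,1.5,0,0,0,0],[0,0,3,0,0,0,0],[0,0,4.5,0,0,0,0],[0,1,5.5,0,0,-1,0],[0,3,5.5,0,0,-2,0],[0,5.5,5.5,0,0,-3,0],[0,8,5.5,0,0,-3.2,0],[0,10.5,5.5,0,0,-3.2,0],[0,13,5.5,0,0,-3.2,0],[0,15,5.5,0,0,-3.2,0],[0,16,5.5,0,0,-3.2,0],[0,16.5,5.5,0,0,-3.2,0]]' 60;  python3 - <<'E'
from mw import *
st()
for n in ("side","scene"):
    s=snapshot(n);save(s,"b_"+n,(130,140,330,290) if n=="side" else (230,40,430,190),3)
    d=silhouettes(s,"stand2")
    for x in d[:5]:
        p=cloud(s,x["mask"]);i=s["img"][x["mask"]].mean()
        print(n,round(x["confidence"],2),i.round(),np.median(p,0).round(4),p.min(0).round(3),p.max(0).round(3))
E
```

```text
clock: 6.5
eef_pos: [0.5722, 0.1913, 0.1826]
eef_rot: [0.998, 0.064, -0.0, 0.0]
contact_force: [0.5, -0.1, -1.2]
gripper_width: 0.0052
gripper_force: 58.7
t6.5 p [0.5722 0.1913 0.1826] q [ 0.998  0.064 -0.     0.   ] F [ 0.5 -0.1 -1.2] w0.0052 g58.7 J [ 0.25  0.32  1.73 -0.    1.1   1.69]
side 0.97 97.0 [ 0.4833 -0.0665  0.0706] [ 0.451 -0.302 -0.004] [ 0.665 -0.038  0.163]
side 0.96 45.0 [0.5592 0.1929 0.1206] [ 0.53   0.035 -0.003] [0.732 0.22  0.214]
side 0.92 119.0 [ 0.5765 -0.0531  0.065 ] [ 0.548 -0.233 -0.001] [ 0.752 -0.026  0.162]
side 0.28 136.0 [ 0.6154 -0.4447  0.0166] [ 0.505 -0.48   0.003] [ 0.69  -0.411  0.024]
side 0.18 119.0 [ 0.4411 -0.3117  0.0188] [ 0.382 -0.362  0.001] [ 0.523 -0.303  0.028]
scene 0.95 117.0 [ 0.589  -0.0598  0.0617] [ 0.505 -0.084  0.012] [0.618 0.033 0.163]
scene 0.89 35.0 [0.5688 0.1862 0.1122] [ 0.485  0.162 -0.001] [0.598 0.325 0.197]
scene 0.74 94.0 [ 0.4933 -0.0721  0.0648] [ 0.45  -0.099  0.014] [ 0.524 -0.014  0.163]
scene 0.58 135.0 [ 0.7461 -0.2624  0.0462] [ 0.71  -0.309 -0.001] [ 0.787 -0.233  0.089]
```

View pics/b_scene.png

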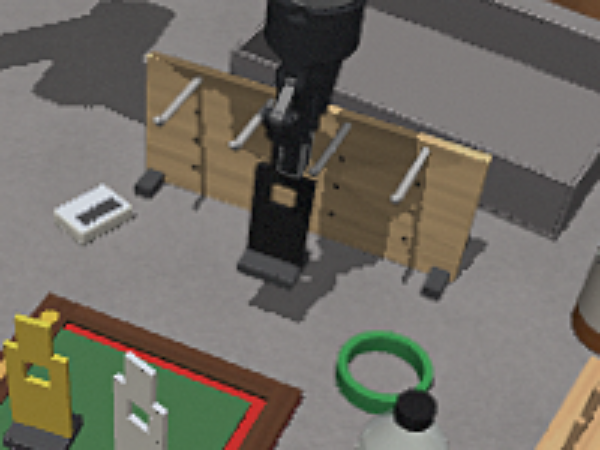

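```bash
cat > hold.py <<'E'
from mw import *
import sys
th=np.radians(7.2);e=np.array([np.cos(th),np.sin(th)]);n=np.array([-np.sin(th),np.cos(th)])
col=sys.argv[1]
print("peg e:",[(e@np.array(p)).round(4) for p in ((.4871,.2639),(.5662,.2691),(.6461,.2738))],"tip n",(n@np.array((.5695,.2378))).round(4))
st()
for nm in ("side","scene"):
    s=snapshot(nm);m=s["range_z"]>0;p=cloud(s,m);R,G,B=s["img"][m].astype(int).T
    c=dict(yellow=(R>110)&(B<90)&(G>80),black=(R<70)&(G<70)&(B<70),white=(R>120)&(B>110)&(abs(R-B)<40))[col]
    o=ctrl.get_obs()["eef_pos"];a=p[:,:2]@e-o[:2]@e;b=p[:,:2]@n-o[:2]@n
    k=(abs(a)<.045)&(abs(b)<.02)&(p[:,2]<o[2]-.005)&(p[:,2]>o[2]-.14);q=k&c;P=p[q];A=a[q]+o[:2]@e;z=P[:,2]
    foot=p[(abs(a)<.04)&(abs(b)<.035)&(p[:,2]<o[2]-.08)&(p[:,2]>.02)]
    lo=(z<o[2]-.05)&(z>o[2]-.09)
    print(nm,q.sum(),"lat",np.percentile(A[lo],[1,99]).round(4),"mid",np.percentile(A[lo],[1,99]).mean().round(4),"n",np.median(b[q]+o[:2]@n).round(4),"foot zmin",np.percentile(foot[:,2],[0.5,2,5]).round(4))
    # hole: in strip at centre, gap in z
    mid=np.percentile(A[lo],[1,99]).mean();zz=np.sort(z[abs(A-mid)<.008]);g=np.diff(zz);j=np.argmax(g);print("  hole z",zz[j].round(4),zz[j+1].round(4),"c",((zz[j]+zz[j+1])/2).round(4))
E
python3 hold.py black
```

```text
peg e: [np.float64(0.5163), np.float64(0.5955), np.float64(0.6753)] tip n 0.1645
t6.7 p [0.5724 0.189  0.1824] q [ 0.998  0.063 -0.     0.   ] F [-0.7 -0.2 -2.1] w0.0050 g58.7 J [ 0.25  0.32  1.73 -0.    1.1   1.69]
side 619 lat [0.5545 0.6108] mid 0.5826 n 0.1184 foot zmin [0.0671 0.0676 0.069 ]
  hole z 0.1411 0.1633 c 0.1522
scene 515 lat [0.5602 0.6144] mid 0.5873 n 0.1127 foot zmin [0.0679 0.0686 0.0715]
  hole z 0.1418 0.164 c 0.1529
```

```bash
python3 -m pendant '[[1.04,0.13,-0.35,0,0,0,0],[1.04,0.13,-0.35,0,0,0,0],[1.0,0.5,-0.35,0,0,0,0],[0.9,1.3,-0.35,0,0,0,0],[0.75,2.5,-0.35,0,0,0,0],[0.6,3.7,-0.35,0,0,0,0],[0.45,4.9,-0.35,0,0,0,0],[0.3,6.1,-0.35,0,0,0,0],[0.15,7.3,-0.35,0,0,0,0],[0,8.4,-0.35,0,0,0,0],[-0.1,9.16,-0.35,0,0,0,0],[-0.1,9.16,-0.35,0,0,0,0]]';  python3 - <<'E'
from h import *
st()
for n in ("side","scene"):
    s=snapshot(n);save(s,"c_"+n,(100,160,260,280) if n=="side" else (260,40,420,160),3)
E
```

```text
clock: 7.8
eef_pos: [0.5711, 0.2838, 0.1791]
eef_rot: [0.998, 0.064, 0.0, -0.0]
contact_force: [0.8, -0.3, -1.9]
gripper_width: 0.0051
gripper_force: 58.7
t7.8 p [0.5711 0.2838 0.1791] q [ 0.998  0.064  0.    -0.   ] F [ 0.8 -0.3 -1.9] w0.0051 g58.7 J [0.39 0.38 1.65 0.   1.11 1.84]
```

View pics/c_scene.png

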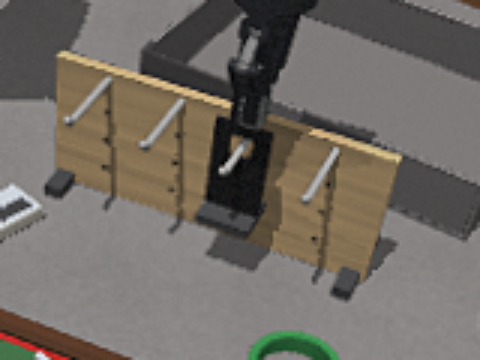

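```bash
python3 -m pendant '[[0,0,-0.5,0,0,0,0],[0,0,-1,0,0,0,0],[0,0,-1.15,0,0,0,0],[0,0,-1.15,0,0,0,0],[0,0,-1.15,0,0,0,0.3],[0,0,-1.15,0,0,0,0.5],[0,0,-1.15,0,0,0,0.5],[0,0,-1.15,0,0,0,0.5]]'; python3 -m pendant '[[0,0,2,0,0,0,0.5],[0,0,5,0,0,0,0.5],[0,-2,9,0,0,0,0.5],[0,-6,12,0,0,0,0.5],[0,-10,14,0,0,0,0.5],[1,-14,14,0,0,-3,0.5],[1,-18,14,0,0,-6,0.5],[1.4,-22,14,0,0,-10,0.5],[1.4,-26,14,0,0,-14,0.5],[1.4,-30,14,0,0,-17,0.5],[1.4,-34,13,0,0,-17,0.5],[1.4,-34,10,0,0,-17,0.5]]'; python3 hold.py white >/dev/null; python3 w.py w4; python3 - <<'E'
from mw import *
stands(ld("w4"),.1)
for n in ("side","scene"):
    s=snapshot(n); save(s,"d_"+n)
    for x in silhouettes(s,"stand2")[:5]:
        p=cloud(s,x["mask"]); print(n,round(x["confidence"],2),s["img"][x["mask"]].mean().round(),np.median(p,0).round(4),np.percentile(p,3,axis=0).round(3),np.percentile(p,97,axis=0).round(3))
E
```

```text
clock: 8.57
eef_pos: [0.5717, 0.2816, 0.1677]
eef_rot: [0.998, 0.063, 0.0, -0.0]
contact_force: [-0.1, 0.6, -0.1]
gripper_width: 0.0425
gripper_force: 0.0
clock: 9.57
eef_pos: [0.5895, -0.0658, 0.2734]
eef_rot: [0.996, -0.088, 0.007, 0.003]
contact_force: [1.7, 0.5, 0.6]
gripper_width: 0.0429
gripper_force: 0.0
t9.6 p [ 0.5836 -0.0627  0.2628] q [ 0.996 -0.088 -0.002  0.001] F [-2.4  1.  -5. ] w0.0429 g0.0 J [-0.18  0.21  1.69 -0.    1.24  1.57]
[[-0.176 -0.938 -0.3    0.661]
 [-0.984  0.167  0.053 -0.076]
 [ 0.001  0.305 -0.952  0.405]
 [ 0.     0.     0.     1.   ]] 63.0243123531094
yellow 741 c [ 0.4958 -0.0691] ang 16.3 [0.0018 0.0141] rect [489.6 -69.5] [56.6  6.4] 14.5 top 0.1611 tab [ 0.4945 -0.0695]
black 0
white 530 c [ 0.6263 -0.0313] ang 34.7 [0.0103 0.0848] rect [619.3 -28.9] [322.7  55.6] 27.6 top 0.1615 tab [ 0.5857 -0.0569]
side 0.87 54.0 [0.5596 0.2817 0.1488] [0.535 0.153 0.001] [0.711 0.286 0.196]
side 0.85 100.0 [ 0.4828 -0.0662  0.0691] [ 0.458 -0.078  0.016] [ 0.512 -0.044  0.156]
scene 0.88 97.0 [ 0.4936 -0.0718  0.0718] [ 0.466 -0.093  0.021] [ 0.517 -0.059  0.
[... 508 characters left out ...]
foot[:,2],[0.5,2,5]).round(4))
                           ~~~~~~~~~~~~~^^^^^^^^^^^^^^
    return _quantile_unchecked(
        a, q, axis, out, overwrite_input, method, keepdims, weights)
    return _ureduce(a,
                    func=_quantile_ureduce_func,
    ...<5 lines>...
                    overwrite_input=overwrite_input,
                    method=method)
    r = func(a, **kwargs)
    result = _quantile(arr,
                       quantiles=q,
    ...<2 lines>...
                       out=out,
                       weights=wgt)
    slices_having_nans = np.isnan(arr[-1, ...])
                                  ~~~^^^^^^^^^
IndexError: index -1 is out of bounds for axis 0 with size 0
```

```bash
python3 -m pendant '[[0,0,-4,0,0,0,0.5],[0,0,-8,0,0,0,0.5],[0,0,-11,0,0,0,0.5],[0,0,-13,0,0,0,0.5],[0,0,-13.8,0,0,0,0.5],[0,0,-13.8,0,0,0,0.2],[0,0,-13.8,0,0,0,0],[0,0,-13.8,0,0,0,0],[0,0,-13.8,0,0,0,0],[0,0,-13.8,0,0,0,0],[0,0,-13.8,0,0,0,0]]' 60;  python3 -c "
from h import *
st()"
```

```text
clock: 10.78
eef_pos: [0.5877, -0.0584, 0.1322]
eef_rot: [0.996, -0.085, 0.003, -0.0]
contact_force: [-0.3, 1.5, 6.5]
gripper_width: 0.0047
gripper_force: 61.7
t10.8 p [ 0.5877 -0.0584  0.1322] q [ 0.996 -0.085  0.003 -0.   ] F [-0.3  1.5  6.5] w0.0047 g61.7 J [-0.17  0.35  1.8   0.    0.99  1.57]
```

```bash
python3 -m pendant '[[0,0,1.5,0,0,0,0],[0,0,3,0,0,0,0],[0,0,5,0,0,0,0],[0.5,1.5,5.3,0,0,1,0],[1,4,5.3,0,0,3,0],[1.7,6.5,5.3,0,0,5,0],[2.4,9,5.3,0,0,7,0],[3.1,11.5,5.3,0,0,9,0],[3.8,14,5.3,0,0,11,0],[4.4,16.5,5.3,0,0,13,0],[5.1,19,5.3,0,0,15,0],[5.7,21.5,5.3,0,0,17,0]]' 60 >/dev/null; python3 -m pendant '[[0.5,2,0,0,0,0,0],[1,3.7,-0.2,0,0,0,0],[1.1,4.2,-0.4,0,0,0,0],[1.1,4.2,-0.4,0,0,0,0],[1.1,4.2,-0.4,0,0,0,0]]';python3 hold.py white
```

```text
clock: 12.2
eef_pos: [0.6529, 0.1978, 0.1777]
eef_rot: [0.998, 0.063, -0.001, 0.001]
contact_force: [-0.3, -0.4, -1.1]
gripper_width: 0.0049
gripper_force: 60.7
peg e: [np.float64(0.5163), np.float64(0.5955), np.float64(0.6753)] tip n 0.1645
t12.2 p [0.6529 0.1978 0.1777] q [ 0.998  0.063 -0.001  0.001] F [-0.3 -0.4 -1.1] w0.0049 g60.7 J [ 0.23  0.47  1.53 -0.    1.15  1.68]
side 388 lat [0.6364 0.6927] mid 0.6646 n 0.1171 foot zmin [0.0205 0.0213 0.0222]
  hole z 0.1361 0.1584 c 0.1472
scene 465 lat [0.6428 0.6977] mid 0.6702 n 0.1108 foot zmin [0.0201 0.0211 0.0224]
  hole z 0.1354 0.1577 c 0.1465
```

```bash
python3 -m pendant '[[0.79,0.1,0.2,0,0,0,0],[0.79,0.1,0.2,0,0,0,0],[0.74,0.5,0.2,0,0,0,0],[0.64,1.3,0.2,0,0,0,0],[0.49,2.5,0.2,0,0,0,0],[0.34,3.7,0.2,0,0,0,0],[0.19,4.9,0.2,0,0,0,0],[0.04,6.1,0.2,0,0,0,0],[-0.11,7.3,0.2,0,0,0,0],[-0.26,8.4,0.2,0,0,0,0],[-0.37,9.28,0.2,0,0,0,0],[-0.37,9.28,0.2,0,0,0,0]]';  python3 - <<'E'
from h import *
st()
s=snapshot("scene");save(s,"e_scene",(260,40,420,160),3)
E
```

```text
clock: 13.3
eef_pos: [0.6492, 0.2941, 0.1805]
eef_rot: [0.998, 0.064, 0.0, -0.001]
contact_force: [0.5, 0.1, -1.7]
gripper_width: 0.0047
gripper_force: 60.7
t13.3 p [0.6492 0.2941 0.1805] q [ 0.998  0.064  0.    -0.001] F [ 0.5  0.1 -1.7] w0.0047 g60.7 J [0.36 0.52 1.44 0.   1.18 1.81]
```

View pics/e_scene.png

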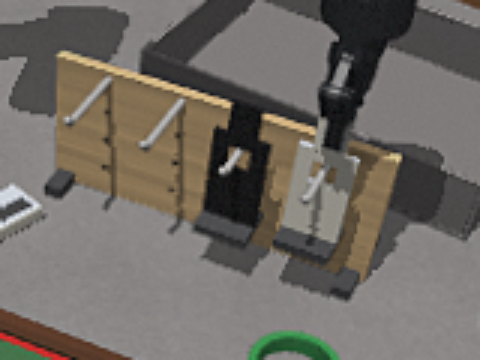

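```bash
python3 -m pendant '[[0,0,-0.5,0,0,0,0],[0,0,-1,0,0,0,0],[0,0,-1.2,0,0,0,0],[0,0,-1.2,0,0,0,0],[0,0,-1.2,0,0,0,0.3],[0,0,-1.2,0,0,0,0.5],[0,0,-1.2,0,0,0,0.5],[0,0,-1.2,0,0,0,0.5]]'; python3 -m pendant '[[0,0,2,0,0,0,0.5],[0,0,5,0,0,0,0.5],[0,-2,9,0,0,0,0.5],[-2,-5,12,0,0,0,0.5],[-4,-8,14,0,0,1,0.5],[-6,-12,14,0,0,3,0.5],[-8,-15,14,0,0,5,0.5],[-10,-18,14,0,0,7,0.5],[-12,-22,14,0,0,7,0.5],[-13,-25,14,0,0,7,0.5],[-15,-28,13,0,0,7,0.5],[-16,-31,11,0,0,7,0.5]]';python3 -m pendant '[[0,-2.5,0,0,0,0,0.5],[0,-5.2,0,0,0,0,0.5],[0,-5.2,0,0,0,0,0.5],[0,-5.2,0,0,0,0,0.5]]';  python3 w.py w5; python3 - <<'E'
from mw import *
stands(ld("w5"),.1)
for n in ("side","scene"):
    s=snapshot(n); save(s,"f_"+n)
    for x in silhouettes(s,"stand2")[:5]:
        p=cloud(s,x["mask"]); print(n,round(x["confidence"],2),s["img"][x["mask"]].mean().round(),np.median(p,0).round(4),np.percentile(p,3,axis=0).round(3),np.percentile(p,97,axis=0).round(3))
E
```

```text
clock: 14.02
eef_pos: [0.6498, 0.2911, 0.1683]
eef_rot: [0.998, 0.063, -0.0, 0.0]
contact_force: [0.6, 0.1, -0.3]
gripper_width: 0.0428
gripper_force: 0.0
clock: 15.02
eef_pos: [0.4899, -0.0201, 0.2812]
eef_rot: [0.992, 0.124, 0.003, 0.001]
contact_force: [0.6, -0.2, 0.2]
gripper_width: 0.0425
gripper_force: 0.0
clock: 15.35
eef_pos: [0.4897, -0.0717, 0.2786]
eef_rot: [0.993, 0.122, 0.0, -0.0]
contact_force: [0.2, 0.6, 0.1]
gripper_width: 0.0425
gripper_force: 0.0
t15.3 p [ 0.4897 -0.0717  0.2786] q [ 0.993  0.122  0.    -0.   ] F [0.2 0.6 0.1] w0.0425 g0.0 J [-0.23  0.01  1.88  0.    1.25  1.09]
[[ 0.242 -0.925 -0.292  0.565]
 [-0.97  -0.232 -0.072 -0.053]
 [-0.001  0.3   -0.954  0.422]
 [ 0.     0.     0.     1.   ]] 63.0243123531094
yellow 336 c [ 0.4951 -0.0678] ang 13.8 [0.0017 0.0129] rect [489.3 -69.2] [56.1  5.3] 14.0 top 0.1614 tab [ 0.4901 -0.069 ]
black 0
white 0
side 0.94 56.0 [0.5604 0.2818 0.1481] [0.535 0.169 0.001] [0.716 0.287 0.196]
side 0.77 145.0 [0.6395 0.2914 0.1471] [0.616 0.223 0.046] [0.733 0.295 0.194]
side 0.73 115.0 [0.4836 0.3284 0.0876] [0.338 0.274 0.006] [0.679 0.363 0.155]
side 0.58 98.0 [ 0.4826 -0.0663  0.07  ] [ 0.458 -0.088  0.016] [ 0.51  -0.044  0.156]
side 0.17 179.0 [ 0.4608 -0.3055  0.0052] [ 0.338 -0.368  0.   ] [ 0.585 -0.252  0.016]
scene 0.95 35.0 [0.5696 0.2771 0.1086] [0.542 0.254 0.058] [0.594 0.285 0.193]
scene 0.79 128.0 [0.6493 0.2871 0.1097] [0.622 0.264 0.058] [0.674 0.294 0.196]
scene 0.78 95.0 [ 0.4923 -0.0717  0.065 ] [ 0.453 -0.094  0.015] [ 0.518 -0.015  0.157]
scene 0.32 122.0 [0.7781 0.0377 0.0864] [0.742 0.021 0.014] [0.805 0.068 0.132]
```

Both hung. Now yellow.

```bash
python3 -m pendant '[[0,0.2,-4,0,0,0,0.5],[0,0.2,-8,0,0,0,0.5],[0,0.2,-12,0,0,0,0.5],[0,0.2,-14,0,0,0,0.5],[0,0.2,-15,0,0,0,0.5],[0,0.2,-15,0,0,0,0.2],[0,0.2,-15,0,0,0,0],[0,0.2,-15,0,0,0,0],[0,0.2,-15,0,0,0,0],[0,0.2,-15,0,0,0,0],[0,0.2,-15,0,0,0,0]]' 60;  python3 -c "
from h import *
st()"
```

```text
clock: 16.52
eef_pos: [0.4918, -0.069, 0.1306]
eef_rot: [0.992, 0.124, 0.002, 0.001]
contact_force: [0.4, 0.3, 5.0]
gripper_width: 0.0049
gripper_force: 61.5
t16.5 p [ 0.4918 -0.069   0.1306] q [0.992 0.124 0.002 0.001] F [0.4 0.3 5. ] w0.0049 g61.5 J [-0.23  0.19  2.01  0.    0.94  1.1 ]
```

```bash
python3 -m pendant '[[0,0,1.5,0,0,0,0],[0,0,3,0,0,0,0],[0,0,4.9,0,0,0,0],[0,1.5,4.9,0,0,-1,0],[0.1,4,4.9,0,0,-3,0],[0.2,6.5,4.9,0,0,-5,0],[0.3,9,4.9,0,0,-7,0],[0.4,11.5,4.9,0,0,-7,0],[0.4,14,4.9,0,0,-7,0],[0.5,16.5,4.9,0,0,-7,0],[0.5,19,4.9,0,0,-7,0],[0.6,21.5,4.9,0,0,-7,0]]' 60 >/dev/null; python3 -m pendant '[[0,2,0,0,0,0,0],[0,3,0,0,0,0,0],[0,3.3,0,0,0,0,0],[0,3.3,0,0,0,0,0],[0,3.3,0,0,0,0,0]]';python3 hold.py yellow
```

```text
clock: 17.93
eef_pos: [0.4956, 0.1786, 0.1774]
eef_rot: [0.998, 0.063, -0.0, 0.0]
contact_force: [-0.2, -0.1, -1.1]
gripper_width: 0.0048
gripper_force: 60.6
peg e: [np.float64(0.5163), np.float64(0.5955), np.float64(0.6753)] tip n 0.1645
t17.9 p [0.4956 0.1786 0.1774] q [ 0.998  0.063 -0.     0.   ] F [-0.2 -0.1 -1.1] w0.0048 g60.6 J [ 0.26  0.18  1.91 -0.    1.05  1.71]
side 594 lat [0.479 0.536] mid 0.5075 n 0.1175 foot zmin [0.0616 0.0627 0.0645]
  hole z 0.1363 0.1591 c 0.1477
scene 410 lat [0.4857 0.5408] mid 0.5133 n 0.1126 foot zmin [0.0635 0.0648 0.0665]
  hole z 0.1371 0.1607 c 0.1489
```

```bash
python3 -m pendant '[[0.6,0.07,0.1,0,0,0,0],[0.6,0.07,0.1,0,0,0,0],[0.55,0.5,0.1,0,0,0,0],[0.45,1.3,0.1,0,0,0,0],[0.3,2.5,0.1,0,0,0,0],[0.15,3.7,0.1,0,0,0,0],[0,4.9,0.1,0,0,0,0],[-0.15,6.1,0.1,0,0,0,0],[-0.3,7.3,0.1,0,0,0,0],[-0.45,8.4,0.1,0,0,0,0],[-0.55,9.15,0.1,0,0,0,0],[-0.55,9.15,0.1,0,0,0,0]]'; python3 -m pendant '[[0,0,-0.5,0,0,0,0],[0,0,-1,0,0,0,0],[0,0,-1.2,0,0,0,0],[0,0,-1.2,0,0,0,0]]'; python3 - <<'E'
from h import *
st()
s=snapshot("scene");save(s,"g_scene",(260,40,420,160),3)
E
```

```text
clock: 19.03
eef_pos: [0.49, 0.2728, 0.1786]
eef_rot: [0.998, 0.064, 0.0, -0.0]
contact_force: [0.3, -0.3, -1.5]
gripper_width: 0.0049
gripper_force: 60.6
clock: 19.37
eef_pos: [0.4906, 0.2706, 0.1673]
eef_rot: [0.998, 0.062, -0.0, -0.0]
contact_force: [-1.6, 1.2, 4.0]
gripper_width: 0.005
gripper_force: 61.8
t19.4 p [0.4906 0.2706 0.1673] q [ 0.998  0.062 -0.    -0.   ] F [-1.6  1.2  4. ] w0.0050 g61.8 J [0.43 0.26 1.84 0.   1.04 1.87]
```

View pics/g_scene.png

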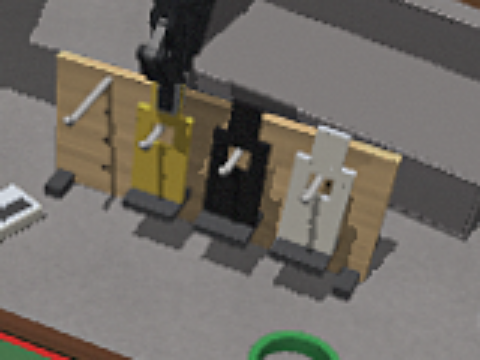

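```bash
python3 -m pendant '[[0,0,0,0,0,0,0.3],[0,0,0,0,0,0,0.5],[0,0,0,0,0,0,0.5],[0,0,0,0,0,0,0.5],[0,0,2,0,0,0,0.5],[0,0,5,0,0,0,0.5],[0,-2,9,0,0,0,0.5],[0,-5,12,0,0,7,0.5],[0,-9,14,0,0,14,0.5],[0,-13,14,0,0,21,0.5],[0,-17,14,0,0,28,0.5],[-0.5,-20,14,0,0,35,0.5]]' >/dev/null
python3 -m pendant '[[-0.4,-3,0,0,0,7,0.4],[-0.8,-6,0,0,0,14,0.4],[-1.2,-9,0,0,0,21,0.4],[-1.6,-12,0,0,0,28,0.4],[-2,-15,0,0,0,35,0.4],[-2.4,-18,0,0,0,42,0.4],[-2.8,-21,0,0,0,49,0.4],[-3.2,-24,0,0,0,56,0.4],[-3.6,-27,0,0,0,63,0.4],[-4,-30,0,0,0,70,0.4],[-4.2,-33,0,0,0,77,0.4],[-4.2,-36,0,0,0,84,0.4]]' >/dev/null
python3 -m pendant '[[0,-2.8,-2,0,0,7,0.4],[0,-2.8,-4,0,0,14,0.4],[0,-2.8,-6,0,0,21,0.4],[0,-2.8,-6,0,0,28,0.4],[0,-2.8,-6,0,0,35,0.4],[0,-2.8,-6,0,0,42,0.4],[0,-2.8,-6,0,0,49,0.4],[0,-2.8,-6,0,0,53,0.4],[0,-2.8,-6,0,0,53,0.4]]' >/dev/null
python3 w.py w6; cat > sty.py <<'E'
from mw import *
import sys
s=ld(sys.argv[1]);i=s["img"].astype(int);R,G,B=i[:,:,0],i[:,:,1],i[:,:,2]
q=cloud(s,(R>130)&(G>60)&(G<190)&(B<70));q=q[(q[:,1]<-.2)&(q[:,1]>-.4)&(q[:,0]<.6)&(q[:,2]>.012)&(q[:,2]<.05)];c,d,w=pca(q[:,:2]);r=cv2.minAreaRect(q[:,:2].astype(np.float32)*1000)
print("stylus",len(q),c.round(4),(np.degrees(np.arctan2(d[1],d[0]))%180).round(1),np.round(r[0],1),np.round(r[1],1),round(r[2],1),"z",np.percentile(q[:,2],[5,50,95]).round(4))
for d in search_frame(s,"stylus_tip")[:2]+search_frame(s,"stylus")[:1]: print(np.round(d["centre"],4),d["confidence"])
E
python3 sty.py w6 2>&1 | tail -4
python3 - <<'E'
from mw import *
for n in ("side","scene"):
    s=snapshot(n); save(s,"h_"+n)
    for x in silhouettes(s,"stand2")[:4]:
        p=cloud(s,x["mask"]); print(n,round(x["confidence"],2),s["img"][x["mask"]].mean().round(),np.median(p,0).round(4),np.percentile(p,3,axis=0).round(3),np.percentile(p,97,axis=0).round(3))
E
```

```text
t22.2 p [ 0.444  -0.3116  0.2462] q [ 0.026  1.     0.    -0.   ] F [ 0.8 -0.4 -0.3] w0.0339 g0.0 J [-0.69  0.14  1.81 -0.    1.19 -2.21]
[[ 0.051  0.953  0.3    0.368]
 [ 0.999 -0.049 -0.014 -0.308]
 [ 0.001  0.3   -0.954  0.389]
 [ 0.     0.     0.     1.   ]] 63.0243123531094
stylus 1442 [ 0.4397 -0.318 ] 180.0 [ 442.4 -318. ] [ 18.8 109.2] 89.9 z [0.023  0.0242 0.0255]
[ 0.444  -0.3132  0.0229] 0.68
[ 0.441  -0.3176  0.0277] 0.88
side 0.9 154.0 [0.6403 0.2914 0.1474] [0.615 0.164 0.006] [0.852 0.296 0.197]
side 0.79 111.0 [0.4811 0.2715 0.1515] [0.456 0.264 0.102] [0.512 0.276 0.197]
side 0.63 53.0 [0.557  0.2819 0.1528] [0.535 0.274 0.105] [0.586 0.286 0.197]
scene 0.74 98.0 [0.4903 0.267  0.1047] [0.464 0.244 0.059] [0.514 0.273 0.194]
scene 0.72 134.0 [0.6498 0.2873 0.1105] [0.623 0.264 0.059] [0.674 0.31  0.195]
scene 0.61 40.0 [0.5689 0.2773 0.1073] [0.541 0.253 0.054] [0.594 0.323 0.195]
```

View pics/w6.png

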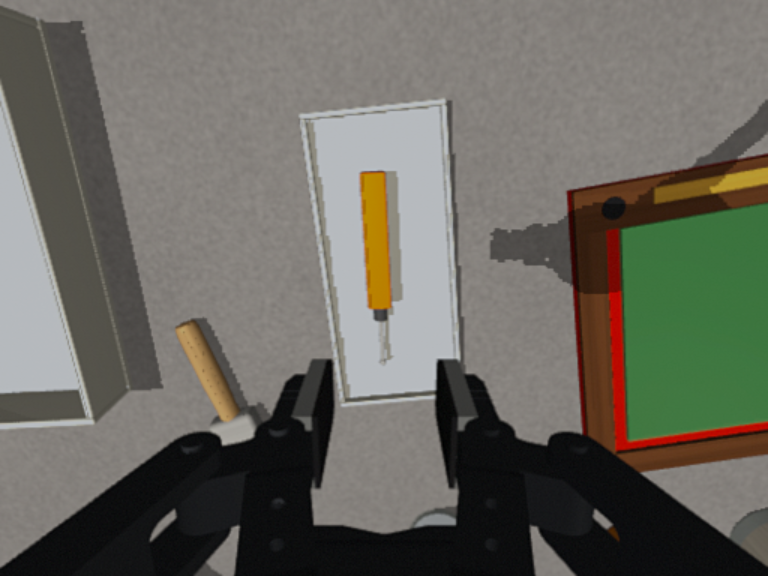

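```bash
python3 -m pendant '[[-0.1,-0.6,-4,0,0,3,0.4],[-0.1,-0.6,-8,0,0,3,0.4],[-0.1,-0.6,-12,0,0,3,0.4],[-0.1,-0.6,-16,0,0,3,0.4],[-0.1,-0.6,-19,0,0,3,0.4],[-0.1,-0.6,-20,0,0,3,0.4],[-0.1,-0.6,-20,0,0,3,0.4],[-0.1,-0.6,-20,0,0,3,0.4]]' 60; python3 w.py w7 >/dev/null;python3 sty.py w7
```

```text
clock: 23.18
eef_pos: [0.4438, -0.3181, 0.0471]
eef_rot: [0.0, 1.0, -0.0, 0.0]
contact_force: [0.7, -0.0, 0.1]
gripper_width: 0.034
gripper_force: 0.0
stylus 5684 [ 0.4365 -0.3182] 179.9 [ 442.4 -318.3] [ 19.5 109.2] 90.0 z [0.0231 0.0242 0.0252]
[ 0.4373 -0.3138  0.0273] 0.9
[ 0.4378 -0.3176  0.0272] 0.95
```

```bash
sed -n 1,3p sty.py >/dev/null; python3 -c "
from h import *
st()"
```

```text
t23.3 p [ 0.4453 -0.3193  0.0493] q [ 0.     1.    -0.002  0.002] F [0.6 0.4 0.9] w0.0341 g0.0 J [-0.7   0.4   1.93 -0.    0.8  -2.27]
```

```bash
python3 -m pendant '[[-0.1,0,-1.5,0,0,0,0.4],[-0.1,0,-3,0,0,0,0.4],[-0.1,0,-3.9,0,0,0,0.4],[-0.1,0,-3.9,0,0,0,0.4],[-0.1,0,-3.9,0,0,0,0.1],[-0.1,0,-3.9,0,0,0,0],[-0.1,0,-3.9,0,0,0,0],[-0.1,0,-3.9,0,0,0,0],[-0.1,0,-3.9,0,0,0,0],[-0.1,0,-3.9,0,0,0,0]]' 80; python3 -m pendant '[[0,0,1.5,0,0,0,0],[0,0,4,0,0,0,0],[0,0,7,0,0,0,0],[0,0,10,0,0,0,0],[0,0,12,0,0,0,0],[0,0,12,0,0,0,0],[0,0,12,0,0,0,0]]'; python3 w.py w8
```

```text
clock: 24.17
eef_pos: [0.4431, -0.3184, 0.0087]
eef_rot: [-0.0, 1.0, -0.001, 0.001]
contact_force: [-0.4, -0.0, 5.3]
gripper_width: 0.0178
gripper_force: 80.6
clock: 24.75
eef_pos: [0.4429, -0.3182, 0.1288]
eef_rot: [-0.0, 1.0, -0.001, 0.001]
contact_force: [0.5, 0.3, -0.6]
gripper_width: 0.018
gripper_force: 79.7
t24.8 p [ 0.4429 -0.3182  0.1288] q [-0.     1.    -0.001  0.001] F [ 0.5  0.3 -0.6] w0.0180 g79.7 J [-0.7   0.28  1.9   0.    0.96 -2.27]
[[-0.     0.953  0.303  0.367]
 [ 1.     0.    -0.001 -0.318]
 [-0.001  0.303 -0.953  0.271]
 [ 0.     0.     0.     1.   ]] 63.0243123531094
```

View pics/w8.png

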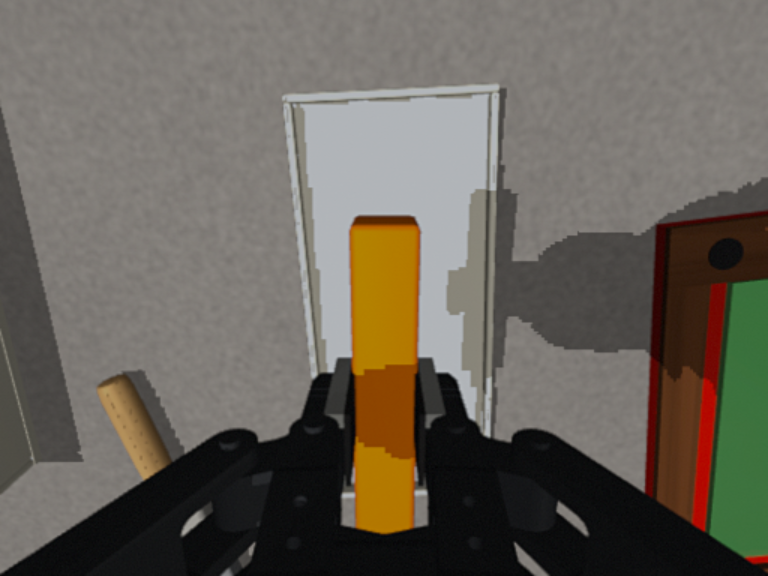

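```bash
cat > gr.py <<'E'
from mw import *
c0=np.array([.5317,-.0258]);th=np.radians(7.45);Rm=np.array([[np.cos(th),np.sin(th)],[-np.sin(th),np.cos(th)]])
if __name__=="__main__":
  for n in ("w1","w2","w3","w4","w5","w6","w8"):
    s=ld(n);p=(reds(s)-c0)@Rm.T*1000;out=[]
    for nm,ax,lo,hi,a,b in (("+y",1,80,102,-85,85),("-y",1,-102,-80,-85,85),("far",0,95,118,-75,75)):
        k=(p[:,ax]>lo)&(p[:,ax]<hi)&(p[:,1-ax]>a)&(p[:,1-ax]<b);q=p[k]
        if len(q)<80: continue
        # per-bin midpoint
        bins=np.round(q[:,1-ax]/10).astype(int);X=[];Y=[];W=[]
        for v in np.unique(bins):
            t=q[bins==v]
            if len(t)>8: X.append(t[:,1-ax].mean());Y.append((np.percentile(t[:,ax],2)+np.percentile(t[:,ax],98))/2);W.append(np.ptp(np.percentile(t[:,ax],[2,98])))
        if len(X)>4:
            f_=np.polyfit(X,Y,1);out.append((nm,len(X),"mid %.1f slope %.2fdeg w %.1f"%(np.median(Y),np.degrees(f_[0]),np.median(W))))
    for nm,sg in (("+y",1),("-y",-1)):
        k=(abs(p[:,1]-sg*91)<5)&(p[:,0]<-70);
        if k.sum()>15: out.append((nm+"end",p[k,0].min().round(1)))
    print(n,out)
E
python3 gr.py
```

```text
w1 [('+y', 17, 'mid 91.5 slope 0.06deg w 9.1'), ('-y', 17, 'mid -93.1 slope 0.01deg w 8.8'), ('far', 15, 'mid 105.0 slope 0.09deg w 9.6'), ('+yend', np.float64(-103.6)), ('-yend', np.float64(-103.2))]
w2 [('+y', 14, 'mid 89.3 slope 0.43deg w 8.0'), ('+yend', np.float64(-102.8))]
w3 [('+y', 17, 'mid 91.4 slope 0.93deg w 9.2'), ('-y', 11, 'mid -93.2 slope -1.59deg w 7.2'), ('far', 9, 'mid 104.3 slope 0.11deg w 10.4'), ('+yend', np.float64(-82.6)), ('-yend', np.float64(-103.1))]
w4 [('+y', 14, 'mid 93.0 slope -0.19deg w 9.4'), ('-y', 17, 'mid -91.5 slope -0.07deg w 9.9'), ('far', 15, 'mid 103.8 slope 0.07deg w 10.6'), ('-yend', np.float64(-104.7))]
w5 [('+y', 17, 'mid 92.0 slope -0.21deg w 9.1'), ('-y', 17, 'mid -92.6 slope -0.04deg w 9.5'), ('far', 15, 'mid 105.3 slope 0.05deg w 10.0'), ('+yend', np.float64(-103.1)), ('-yend', np.float64(-103.6))]
w6 [('-y', 17, 'mid -87.7 slope -0.13deg w 8.7'), ('far', 12, 'mid 110.2 slope 0.09deg w 7.2'), ('-yend', np.float64(-99.3))]
w8 [('-y', 17, 'mid -87.4 slope 0.18deg w 8.0'), ('-yend', np.float64(-98.7))]
```

```bash
python3 -m pendant '[[0,0,1,0,5,0,0],[0,0,2,0,11,0,0],[0,0,3,0,17,0,0],[0,0,4,0,23,0,0],[-0.5,1,4,0,29,0,0],[-1,3,4,0,35,0,0],[-1.5,5,4,0,40,0,0],[-2,8,4,0,45,0,0],[-3,11,4,0,45,0,0],[-4,14,4,0,45,0,0],[-5,17,4,0,45,0,0],[-6,20,4,0,45,0,0]]' 80; python3 -m pendant '[[-0.5,3,0,0,0,0,0],[-1.1,6,-1,0,0,0,0],[-1.8,9,-2,0,0,0,0],[-2.4,12,-3,0,0,0,0],[-3,14.5,-4,0,0,0,0],[-3.3,16.5,-4.5,0,0,0,0],[-3.3,17.1,-4.8,0,0,0,0],[-3.3,17.1,-4.8,0,0,0,0],[-3.3,17.1,-4.8,0,0,0,0],[-3.3,17.1,-4.8,0,0,0,0]]'; cat > tip.py <<'E'
from mw import *
import sys
st();o=ctrl.get_obs()
for n in ("scene","side"):
    s=snapshot(n)
    for nm in ("stylus_tip","stylus"):
        for d in search_frame(s,nm)[:2]: print(n,nm,np.round(d["centre"],4),round(d["confidence"],2))
    T=s["world_from_camera"];t=o["eef_pos"]+np.array([.079,0,-.072])
    K=f(s);c=T[:3,:3].T@(t-T[:3,3]);x,y=c[:2]/c[2];r=1+s["k1"]*(x*x+y*y);u,v=x*r*K+s["cx"],y*r*K+s["cy"]
    print("expected tip px",round(u,1),round(v,1))
    a,b=int(max(u-50,0)),int(max(v-40,0));print("crop",a,b);save(s,sys.argv[1]+"_"+n,(a,b,a+100,b+75),6)
E
python3 tip.py t1
python3 - <<'E'
import cv2,numpy as np
a=cv2.imread("pics/t1_scene.png");b=cv2.imread("pics/t1_side.png")
cv2.imwrite("pics/t1.png",cv2.resize(np.hstack([a,b]),(800,int(800*a.shape[0]/(a.shape[1]+b.shape[1])))))
E
```

```text
clock: 25.8
eef_pos: [0.3801, -0.1157, 0.1651]
eef_rot: [-0.0, 0.923, 0.001, -0.385]
contact_force: [0.4, 0.6, 0.6]
gripper_width: 0.0179
gripper_force: 79.8
clock: 26.63
eef_pos: [0.3493, 0.0525, 0.1192]
eef_rot: [0.0, 0.924, -0.0, -0.383]
contact_force: [-0.8, -0.1, -0.4]
gripper_width: 0.018
gripper_force: 79.8
t26.6 p [0.3493 0.0525 0.1192] q [ 0.     0.924 -0.    -0.383] F [-0.8 -0.1 -0.4] w0.0180 g79.8 J [ 0.02  0.49  1.86  0.01  1.58 -1.56]
scene stylus_tip [0.351  0.0432 0.1359] 0.89
scene stylus [0.3507 0.0442 0.1334] 0.65
expected tip px 252.9 141.0
crop 202 100
side stylus_tip [0.3378 0.0623 0.1388] 0.54
side stylus [0.3386 0.0593 0.1379] 0.73
side stylus [0.5248 0.0227 0.0153] 0.73
expected tip px 262.2 220.2
crop 212 180
```

View pics/t1.png

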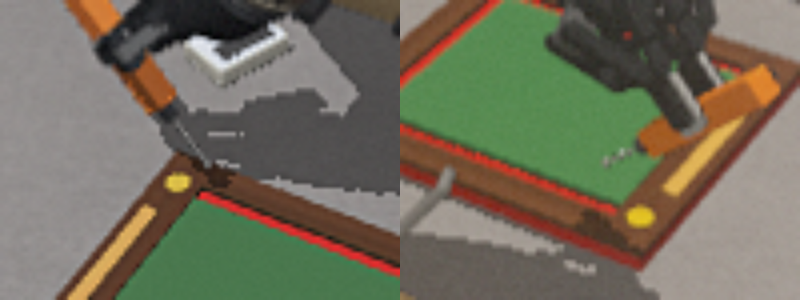

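```bash
python3 -m pendant '[[0,0.05,-1,0,0,0,0],[0,0.05,-2,0,0,0,0],[0,0.05,-2.5,0,0,0,0],[0,0.05,-2.8,0,0,0,0],[0,0.05,-3,0,0,0,0],[0,0.05,-3.2,0,0,0,0],[0,0.05,-3.4,0,0,0,0],[0,0.05,-3.5,0,0,0,0],[0,0.05,-3.6,0,0,0,0],[0,0.05,-3.6,0,0,0,0],[0,0.05,-3.6,0,0,0,0],[0,0.05,-3.6,0,0,0,0]]'; python3 tip.py t2
python3 - <<'E'
import cv2,numpy as np
a=cv2.imread("pics/t2_scene.png");b=cv2.imread("pics/t2_side.png")
cv2.imwrite("pics/t2.png",cv2.resize(np.hstack([a,b]),(800,int(800*a.shape[0]/(a.shape[1]+b.shape[1])))))
E
```

```text
clock: 27.93
eef_pos: [0.3492, 0.0539, 0.0838]
eef_rot: [-0.0, 0.924, 0.0, -0.383]
contact_force: [-0.8, 0.5, 1.5]
gripper_width: 0.0182
gripper_force: 79.8
t27.9 p [0.3492 0.0539 0.0838] q [-0.     0.924  0.    -0.383] F [-0.8  0.5  1.5] w0.0182 g79.8 J [ 0.02  0.55  1.86  0.01  1.51 -1.56]
scene stylus_tip [0.3539 0.0462 0.1024] 0.74
scene stylus_tip [0.5004 0.2688 0.0668] 0.55
scene stylus [0.3435 0.0496 0.1005] 0.82
scene stylus [0.5003 0.2666 0.0628] 0.45
expected tip px 253.6 149.4
crop 203 109
side stylus_tip [0.3367 0.0654 0.1026] 0.73
side stylus [0.3366 0.0625 0.1046] 0.64
side stylus [0.5316 0.0241 0.0129] 0.48
expected tip px 261.9 231.0
crop 211 191
```

View pics/t2.png

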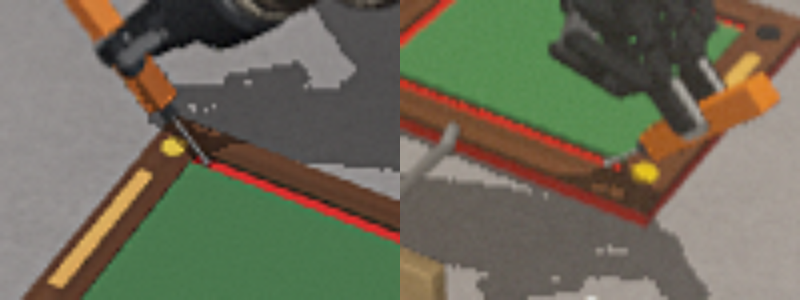

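```bash
python3 -m pendant '[[0.23,0.03,-0.05,0,0,0,0],[0.47,0.06,-0.05,0,0,0,0],[0.7,0.09,-0.05,0,0,0,0],[0.94,0.12,-0.05,0,0,0,0],[1.17,0.15,-0.05,0,0,0,0],[1.4,0.18,-0.05,0,0,0,0],[1.64,0.21,-0.05,0,0,0,0],[1.87,0.25,-0.05,0,0,0,0],[2.1,0.28,-0.05,0,0,0,0],[2.34,0.31,-0.05,0,0,0,0],[2.57,0.34,-0.05,0,0,0,0],[2.8,0.37,-0.05,0,0,0,0]]'
python3 -m pendant '[[0.23,0.03,0,0,0,0,0],[0.47,0.06,0,0,0,0,0],[0.7,0.09,0,0,0,0,0],[0.94,0.12,0,0,0,0,0],[1.17,0.15,0,0,0,0,0],[1.4,0.18,0,0,0,0,0],[1.64,0.21,0,0,0,0,0],[1.87,0.25,0,0,0,0,0],[2.1,0.28,0,0,0,0,0],[2.34,0.31,0,0,0,0,0],[2.57,0.34,0,0,0,0,0],[2.8,0.37,0,0,0,0,0]]'; python3 tip.py t3 | grep -v stylus
```

```text
clock: 29.23
eef_pos: [0.3762, 0.0575, 0.0836]
eef_rot: [0.0, 0.923, -0.0, -0.384]
contact_force: [-5.4, -0.2, 5.8]
gripper_width: 0.018
gripper_force: 79.9
clock: 30.23
eef_pos: [0.4043, 0.0612, 0.0837]
eef_rot: [-0.0, 0.923, -0.0, -0.384]
contact_force: [-4.3, 0.3, 5.9]
gripper_width: 0.0181
gripper_force: 79.9
t30.2 p [0.4043 0.0612 0.0837] q [-0.     0.923 -0.    -0.384] F [-4.3  0.3  5.9] w0.0181 g79.9 J [ 0.03  0.63  1.72  0.02  1.58 -1.55]
expected tip px 270.5 156.0
crop 220 115
expected tip px 244.0 224.2
crop 193 184
```

```bash
for i in 1; do :; done
python3 -m pendant '[[0.23,0.03,0.03,0,0,0,0],[0.47,0.06,0.03,0,0,0,0],[0.7,0.09,0.03,0,0,0,0],[0.94,0.12,0.03,0,0,0,0],[1.17,0.15,0.03,0,0,0,0],[1.4,0.18,0.03,0,0,0,0],[1.64,0.21,0.03,0,0,0,0],[1.87,0.25,0.03,0,0,0,0],[2.1,0.28,0.03,0,0,0,0],[2.34,0.31,0.03,0,0,0,0],[2.57,0.34,0.03,0,0,0,0],[2.8,0.37,0.03,0,0,0,0]]'
python3 -m pendant '[[0.23,0.03,0,0,0,0,0],[0.47,0.06,0,0,0,0,0],[0.7,0.09,0,0,0,0,0],[0.94,0.12,0,0,0,0,0],[1.17,0.15,0,0,0,0,0],[1.4,0.18,0,0,0,0,0],[1.64,0.21,0,0,0,0,0],[1.87,0.25,0,0,0,0,0],[2.1,0.28,0,0,0,0,0],[2.34,0.31,0,0,0,0,0],[2.57,0.34,0,0,0,0,0],[2.8,0.37,0,0,0,0,0]]'
python3 -m pendant '[[0.23,0.03,0,0,0,0,0],[0.47,0.06,0,0,0,0,0],[0.7,0.09,0,0,0,0,0],[0.94,0.12,0,0,0,0,0],[1.17,0.15,0,0,0,0,0],[1.4,0.18,0,0,0,0,0],[1.64,0.21,0,0,0,0,0],[1.87,0.25,0,0,0,0,0],[2.1,0.28,0,0,0,0,0],[2.34,0.31,0,0,0,0,0],[2.57,0.34,0,0,0,0,0],[2.8,0.37,0,0,0,0,0]]'; python3 tip.py t4 | grep -v stylus
```

```text
clock: 31.53
eef_pos: [0.4328, 0.0649, 0.0835]
eef_rot: [0.0, 0.924, -0.0, -0.384]
contact_force: [-4.3, -0.7, 5.8]
gripper_width: 0.0178
gripper_force: 79.9
clock: 32.53
eef_pos: [0.4609, 0.0686, 0.0836]
eef_rot: [0.0, 0.924, -0.0, -0.383]
contact_force: [-4.4, -0.8, 5.3]
gripper_width: 0.0179
gripper_force: 79.9
clock: 33.53
eef_pos: [0.489, 0.0723, 0.0835]
eef_rot: [0.0, 0.924, -0.0, -0.383]
contact_force: [-3.5, -1.4, 4.9]
gripper_width: 0.018
gripper_force: 79.9
t33.5 p [0.489  0.0723 0.0835] q [ 0.     0.924 -0.    -0.383] F [-3.5 -1.4  4.9] w0.0180 g79.9 J [ 0.04  0.75  1.5   0.03  1.68 -1.54]
expected tip px 297.3 166.5
crop 247 126
expected tip px 218.0 214.1
crop 167 174
```

```bash

python3 -m pendant '[[0.23,0.01,0,0,0,0,0],[0.47,0.03,0,0,0,0,0],[0.7,0.06,0,0,0,0,0],[0.94,0.09,0,0,0,0,0],[1.17,0.12,0,0,0,0,0],[1.4,0.15,0,0,0,0,0],[1.64,0.18,0,0,0,0,0],[1.87,0.21,0,0,0,0,0],[2.1,0.24,0,0,0,0,0],[2.34,0.27,0,0,0,0,0],[2.57,0.3,0,0,0,0,0],[2.8,0.33,0,0,0,0,0]]'
python3 -m pendant '[[0.23,0.03,0,0,0,0,0],[0.47,0.06,0,0,0,0,0],[0.7,0.09,0,0,0,0,0],[0.94,0.12,0,0,0,0,0],[1.17,0.15,0,0,0,0,0],[1.4,0.18,0,0,0,0,0],[1.64,0.21,0,0,0,0,0],[1.87,0.25,0,0,0,0,0],[2.1,0.28,0,0,0,0,0],[2.34,0.31,0,0,0,0,0],[2.57,0.34,0,0,0,0,0],[2.8,0.37,0,0,0,0,0]]'; python3 tip.py t5 | grep -v stylus
python3 - <<'E'
import cv2,numpy as np
a=cv2.imread("pics/t5_scene.png");b=cv2.imread("pics/t5_side.png")
cv2.imwrite("pics/t5.png",cv2.resize(np.hstack([a,b]),(800,int(800*a.shape[0]/(a.shape[1]+b.shape[1])))))
E
```

```text
clock: 34.83
eef_pos: [0.5167, 0.0756, 0.0836]
eef_rot: [0.0, 0.923, -0.0, -0.384]
contact_force: [-3.7, 0.3, 5.2]
gripper_width: 0.0179
gripper_force: 80.0
clock: 35.83
eef_pos: [0.5448, 0.0793, 0.0836]
eef_rot: [0.0, 0.923, -0.0, -0.384]
contact_force: [-4.1, 0.1, 5.8]
gripper_width: 0.0181
gripper_force: 79.9
t35.8 p [0.5448 0.0793 0.0836] q [ 0.     0.923 -0.    -0.384] F [-4.1  0.1  5.8] w0.0181 g79.9 J [ 0.05  0.84  1.33  0.03  1.76 -1.53]
expected tip px 315.7 173.8
crop 265 133
expected tip px 201.8 207.7
crop 151 167
```

View pics/t5.png

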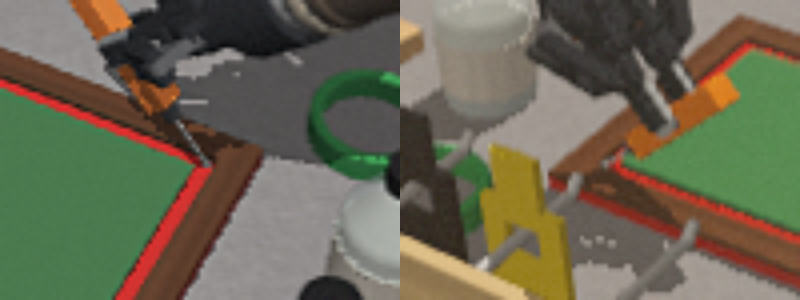

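```bash

python3 -m pendant '[[0.1,0,0,0,0,0,0],[0.1,0,0,0,0,0,0],[0.13,-0.21,0,0,0,0,0],[0.16,-0.43,0,0,0,0,0],[0.18,-0.64,0,0,0,0,0],[0.21,-0.86,0,0,0,0,0],[0.24,-1.07,0,0,0,0,0],[0.27,-1.29,0,0,0,0,0],[0.3,-1.5,0,0,0,0,0],[0.32,-1.72,0,0,0,0,0],[0.35,-1.93,0,0,0,0,0],[0.38,-2.15,0,0,0,0,0]]'
python3 -m pendant '[[0.03,-0.21,0,0,0,0,0],[0.06,-0.43,0,0,0,0,0],[0.08,-0.64,0,0,0,0,0],[0.11,-0.86,0,0,0,0,0],[0.14,-1.07,0,0,0,0,0],[0.17,-1.29,0,0,0,0,0],[0.2,-1.5,0,0,0,0,0],[0.22,-1.72,0,0,0,0,0],[0.25,-1.93,0,0,0,0,0],[0.28,-2.15,0,0,0,0,0],[0.31,-2.36,0,0,0,0,0],[0.34,-2.58,0,0,0,0,0]]'; python3 tip.py t6 | grep -v stylus
```

```text
clock: 37.13
eef_pos: [0.549, 0.0576, 0.0833]
eef_rot: [-0.0, 0.924, -0.0, -0.383]
contact_force: [0.3, 1.6, 2.4]
gripper_width: 0.0182
gripper_force: 80.0
clock: 38.13
eef_pos: [0.5524, 0.0319, 0.0833]
eef_rot: [0.0, 0.924, -0.0, -0.383]
contact_force: [-0.0, 2.0, 2.7]
gripper_width: 0.0181
gripper_force: 80.0
t38.1 p [0.5524 0.0319 0.0833] q [ 0.     0.924 -0.    -0.383] F [-0.   2.   2.7] w0.0181 g80.0 J [-0.02  0.85  1.32 -0.01  1.76 -1.58]
expected tip px 308.8 186.1
crop 258 146
expected tip px 211.4 199.1
crop 161 159
```

```bash

python3 -m pendant '[[0.03,-0.21,0,0,0,0,0],[0.06,-0.43,0,0,0,0,0],[0.08,-0.64,0,0,0,0,0],[0.11,-0.86,0,0,0,0,0],[0.14,-1.07,0,0,0,0,0],[0.17,-1.29,0,0,0,0,0],[0.2,-1.5,0,0,0,0,0],[0.22,-1.72,0,0,0,0,0],[0.25,-1.93,0,0,0,0,0],[0.28,-2.15,0,0,0,0,0],[0.31,-2.36,0,0,0,0,0],[0.34,-2.58,0,0,0,0,0]]'
python3 -m pendant '[[0.03,-0.21,0,0,0,0,0],[0.06,-0.43,0,0,0,0,0],[0.08,-0.64,0,0,0,0,0],[0.11,-0.86,0,0,0,0,0],[0.14,-1.07,0,0,0,0,0],[0.17,-1.29,0,0,0,0,0],[0.2,-1.5,0,0,0,0,0],[0.22,-1.72,0,0,0,0,0],[0.25,-1.93,0,0,0,0,0],[0.28,-2.15,0,0,0,0,0],[0.31,-2.36,0,0,0,0,0],[0.34,-2.58,0,0,0,0,0]]'
python3 -m pendant '[[0.03,-0.21,0,0,0,0,0],[0.06,-0.43,0,0,0,0,0],[0.08,-0.64,0,0,0,0,0],[0.11,-0.86,0,0,0,0,0],[0.14,-1.07,0,0,0,0,0],[0.17,-1.29,0,0,0,0,0],[0.2,-1.5,0,0,0,0,0],[0.22,-1.72,0,0,0,0,0],[0.25,-1.93,0,0,0,0,0],[0.28,-2.15,0,0,0,0,0],[0.31,-2.36,0,0,0,0,0],[0.34,-2.58,0,0,0,0,0]]';python3 tip.py t7 | grep -v stylus
```

```text
clock: 39.43
eef_pos: [0.5558, 0.006, 0.0834]
eef_rot: [0.0, 0.924, 0.0, -0.383]
contact_force: [-0.1, 2.1, 3.0]
gripper_width: 0.0181
gripper_force: 80.0
clock: 40.43
eef_pos: [0.5592, -0.0198, 0.0833]
eef_rot: [0.0, 0.924, 0.0, -0.383]
contact_force: [-0.1, 2.2, 2.2]
gripper_width: 0.018
gripper_force: 80.0
clock: 41.43
eef_pos: [0.5626, -0.0455, 0.0833]
eef_rot: [0.0, 0.924, 0.0, -0.383]
contact_force: [-0.5, 2.2, 3.0]
gripper_width: 0.018
gripper_force: 80.0
t41.4 p [ 0.5626 -0.0455  0.0833] q [ 0.     0.924  0.    -0.383] F [-0.5  2.2  3. ] w0.0180 g80.0 J [-0.11  0.87  1.29 -0.08  1.77 -1.67]
expected tip px 296.2 207.0
crop 246 167
expected tip px 226.5 186.1
crop 176 146
```

```bash

python3 -m pendant '[[0.03,-0.21,0,0,0,0,0],[0.06,-0.43,0,0,0,0,0],[0.08,-0.64,0,0,0,0,0],[0.11,-0.86,0,0,0,0,0],[0.14,-1.07,0,0,0,0,0],[0.17,-1.29,0,0,0,0,0],[0.2,-1.5,0,0,0,0,0],[0.22,-1.72,0,0,0,0,0],[0.25,-1.93,0,0,0,0,0],[0.28,-2.15,0,0,0,0,0],[0.31,-2.36,0,0,0,0,0],[0.34,-2.58,0,0,0,0,0]]'
python3 -m pendant '[[0.03,-0.24,0,0,0,0,0],[0.06,-0.48,0,0,0,0,0],[0.08,-0.72,0,0,0,0,0],[0.11,-0.96,0,0,0,0,0],[0.14,-1.2,0,0,0,0,0],[0.17,-1.44,0,0,0,0,0],[0.2,-1.68,0,0,0,0,0],[0.22,-1.92,0,0,0,0,0],[0.25,-2.16,0,0,0,0,0],[0.28,-2.4,0,0,0,0,0],[0.31,-2.64,0,0,0,0,0],[0.35,-2.9,0,0,0,0,0]]';python3 tip.py t8 | grep -v stylus
python3 - <<'E'
import cv2,numpy as np
a=cv2.imread("pics/t8_scene.png");b=cv2.imread("pics/t8_side.png")
cv2.imwrite("pics/t8.png",cv2.resize(np.hstack([a,b]),(800,int(800*a.shape[0]/(a.shape[1]+b.shape[1])))))
E
```

```text
clock: 42.73
eef_pos: [0.566, -0.0714, 0.0833]
eef_rot: [0.0, 0.924, 0.0, -0.383]
contact_force: [-1.0, 2.3, 3.4]
gripper_width: 0.0177
gripper_force: 80.0
clock: 43.73
eef_pos: [0.5695, -0.1003, 0.0834]
eef_rot: [-0.0, 0.924, 0.0, -0.383]
contact_force: [-0.8, 1.4, 2.4]
gripper_width: 0.0179
gripper_force: 80.0
t43.7 p [ 0.5695 -0.1003  0.0834] q [-0.     0.924  0.    -0.383] F [-0.8  1.4  2.4] w0.0179 g80.0 J [-0.18  0.89  1.25 -0.13  1.78 -1.73]
expected tip px 286.3 223.0
crop 236 182
expected tip px 236.6 177.6
crop 186 137
```

View pics/t8.png

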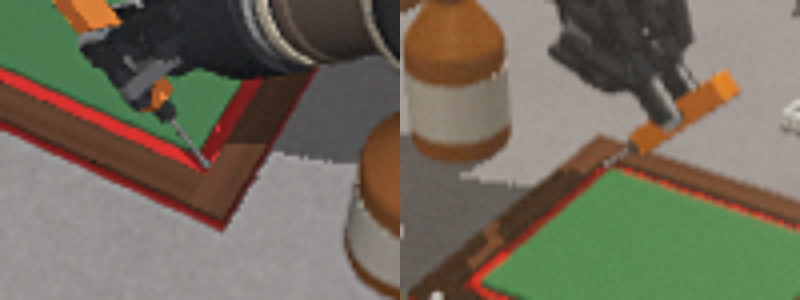

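```bash

python3 -m pendant '[[0,-0.12,0,0,0,0,0],[0,-0.12,0,0,0,0,0],[-0.23,-0.15,0,0,0,0,0],[-0.47,-0.18,0,0,0,0,0],[-0.7,-0.21,0,0,0,0,0],[-0.94,-0.24,0,0,0,0,0],[-1.17,-0.27,0,0,0,0,0],[-1.4,-0.3,0,0,0,0,0],[-1.64,-0.33,0,0,0,0,0],[-1.87,-0.37,0,0,0,0,0],[-2.1,-0.4,0,0,0,0,0],[-2.34,-0.43,0,0,0,0,0]]'
python3 -m pendant '[[-0.23,-0.03,0,0,0,0,0],[-0.47,-0.06,0,0,0,0,0],[-0.7,-0.09,0,0,0,0,0],[-0.94,-0.12,0,0,0,0,0],[-1.17,-0.15,0,0,0,0,0],[-1.4,-0.18,0,0,0,0,0],[-1.64,-0.21,0,0,0,0,0],[-1.87,-0.25,0,0,0,0,0],[-2.1,-0.28,0,0,0,0,0],[-2.34,-0.31,0,0,0,0,0],[-2.57,-0.34,0,0,0,0,0],[-2.8,-0.37,0,0,0,0,0]]'; python3 tip.py t9 | grep -v stylus
```

```text
clock: 45.03
eef_pos: [0.5458, -0.1045, 0.0833]
eef_rot: [0.0, 0.924, -0.0, -0.383]
contact_force: [1.2, 1.3, 1.8]
gripper_width: 0.018
gripper_force: 80.1
clock: 46.03
eef_pos: [0.5179, -0.1082, 0.0833]
eef_rot: [0.0, 0.924, 0.0, -0.383]
contact_force: [1.7, 0.5, 1.5]
gripper_width: 0.018
gripper_force: 80.1
t46.0 p [ 0.5179 -0.1082  0.0833] q [ 0.     0.924  0.    -0.383] F [1.7 0.5 1.5] w0.0180 g80.1 J [-0.2   0.8   1.4  -0.14  1.71 -1.74]
expected tip px 267.7 215.1
crop 217 175
expected tip px 251.0 182.3
crop 201 142
```

```bash

python3 -m pendant '[[-0.23,-0.03,-0.05,0,0,0,0],[-0.47,-0.06,-0.05,0,0,0,0],[-0.7,-0.09,-0.05,0,0,0,0],[-0.94,-0.12,-0.05,0,0,0,0],[-1.17,-0.15,-0.05,0,0,0,0],[-1.4,-0.18,-0.05,0,0,0,0],[-1.64,-0.21,-0.05,0,0,0,0],[-1.87,-0.25,-0.05,0,0,0,0],[-2.1,-0.28,-0.05,0,0,0,0],[-2.34,-0.31,-0.05,0,0,0,0],[-2.57,-0.34,-0.05,0,0,0,0],[-2.8,-0.37,-0.05,0,0,0,0]]'
python3 -m pendant '[[-0.23,-0.03,0,0,0,0,0],[-0.47,-0.06,0,0,0,0,0],[-0.7,-0.09,0,0,0,0,0],[-0.94,-0.12,0,0,0,0,0],[-1.17,-0.15,0,0,0,0,0],[-1.4,-0.18,0,0,0,0,0],[-1.64,-0.21,0,0,0,0,0],[-1.87,-0.25,0,0,0,0,0],[-2.1,-0.28,0,0,0,0,0],[-2.34,-0.31,0,0,0,0,0],[-2.57,-0.34,0,0,0,0,0],[-2.8,-0.37,0,0,0,0,0]]'
python3 -m pendant '[[-0.23,-0.03,0,0,0,0,0],[-0.47,-0.06,0,0,0,0,0],[-0.7,-0.09,0,0,0,0,0],[-0.94,-0.12,0,0,0,0,0],[-1.17,-0.15,0,0,0,0,0],[-1.4,-0.18,0,0,0,0,0],[-1.64,-0.21,0,0,0,0,0],[-1.87,-0.25,0,0,0,0,0],[-2.1,-0.28,0,0,0,0,0],[-2.34,-0.31,0,0,0,0,0],[-2.57,-0.34,0,0,0,0,0],[-2.8,-0.37,0,0,0,0,0]]'; python3 tip.py t10 | grep -v stylus
```

```text
clock: 47.33
eef_pos: [0.4899, -0.1119, 0.0829]
eef_rot: [-0.0, 0.924, 0.0, -0.383]
contact_force: [1.8, 0.8, 3.3]
gripper_width: 0.0174
gripper_force: 80.2
clock: 48.33
eef_pos: [0.4619, -0.1156, 0.0828]
eef_rot: [0.0, 0.924, 0.0, -0.383]
contact_force: [2.9, -0.2, 2.5]
gripper_width: 0.0176
gripper_force: 80.2
clock: 49.33
eef_pos: [0.4338, -0.1193, 0.0828]
eef_rot: [-0.0, 0.924, -0.0, -0.383]
contact_force: [2.5, -0.2, 3.5]
gripper_width: 0.0182
gripper_force: 80.2
t49.3 p [ 0.4338 -0.1193  0.0828] q [-0.     0.924 -0.    -0.383] F [ 2.5 -0.2  3.5] w0.0182 g80.2 J [-0.24  0.68  1.63 -0.17  1.6  -1.75]
expected tip px 239.1 202.4
crop 189 162
expected tip px 275.2 190.5
crop 225 150
```

```bash

python3 -m pendant '[[-0.23,-0.03,0,0,0,0,0],[-0.47,-0.06,0,0,0,0,0],[-0.7,-0.09,0,0,0,0,0],[-0.94,-0.12,0,0,0,0,0],[-1.17,-0.15,0,0,0,0,0],[-1.4,-0.18,0,0,0,0,0],[-1.64,-0.21,0,0,0,0,0],[-1.87,-0.25,0,0,0,0,0],[-2.1,-0.28,0,0,0,0,0],[-2.34,-0.31,0,0,0,0,0],[-2.57,-0.34,0,0,0,0,0],[-2.8,-0.37,0,0,0,0,0]]'
python3 -m pendant '[[-0.23,-0.03,0,0,0,0,0],[-0.47,-0.06,0,0,0,0,0],[-0.7,-0.09,0,0,0,0,0],[-0.94,-0.12,0,0,0,0,0],[-1.17,-0.15,0,0,0,0,0],[-1.4,-0.18,0,0,0,0,0],[-1.64,-0.21,0,0,0,0,0],[-1.87,-0.25,0,0,0,0,0],[-2.1,-0.28,0,0,0,0,0],[-2.34,-0.31,0,0,0,0,0],[-2.57,-0.34,0,0,0,0,0],[-2.8,-0.37,0,0,0,0,0]]'
python3 -m pendant '[[-0.2,-0.03,0,0,0,0,0],[-0.4,-0.06,0,0,0,0,0],[-0.6,-0.09,0,0,0,0,0],[-0.65,-0.09,0,0,0,0,0],[-0.65,-0.09,0,0,0,0,0],[-0.65,-0.09,0,0,0,0,0],[-0.65,-0.09,0,0,0,0,0]]'; python3 tip.py t11 | grep -v stylus
python3 - <<'E'
import cv2,numpy as np
a=cv2.imread("pics/t11_scene.png");b=cv2.imread("pics/t11_side.png")
cv2.imwrite("pics/t11.png",cv2.resize(np.hstack([a,b]),(800,int(800*a.shape[0]/(a.shape[1]+b.shape[1])))))
E
```

```text
clock: 50.63
eef_pos: [0.4058, -0.123, 0.0828]
eef_rot: [0.0, 0.924, 0.0, -0.383]
contact_force: [1.8, 0.3, 3.1]
gripper_width: 0.0177
gripper_force: 80.3
clock: 51.63
eef_pos: [0.3778, -0.1267, 0.0828]
eef_rot: [0.0, 0.924, 0.0, -0.383]
contact_force: [2.4, 0.1, 2.2]
gripper_width: 0.0181
gripper_force: 80.3
clock: 52.22
eef_pos: [0.3709, -0.1276, 0.0831]
eef_rot: [0.0, 0.923, -0.0, -0.384]
contact_force: [-0.6, -0.4, 3.7]
gripper_width: 0.0179
gripper_force: 80.2
t52.2 p [ 0.3709 -0.1276  0.0831] q [ 0.     0.923 -0.    -0.384] F [-0.6 -0.4  3.7] w0.0179 g80.2 J [-0.28  0.6   1.78 -0.2   1.53 -1.76]
expected tip px 218.6 193.2
crop 168 153
expected tip px 294.2 196.8
crop 244 156
```

View pics/t11.png

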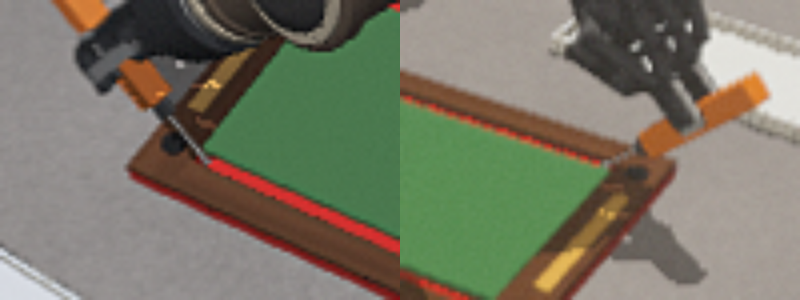

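```bash

python3 -m pendant '[[0,0,0.7,0,0,0,0],[0,0,2,0,0,0,0],[0,0,4,0,0,0,0],[0.5,-1,6,0,0,0,0],[1.5,-3,7,0,-5,0,0],[2.5,-5,7,0,-10,0,0],[3.5,-7,7,0,-16,0,0],[4.5,-9.5,7,0,-22,0,0],[5.5,-12,7,0,-28,0,0],[6.2,-14.5,7,0,-34,0,0],[7,-17,7,0,-40,0,0],[7.3,-18.7,7,0,-45,0,0]]' 
python3 -m pendant '[[0,0,0,0,0,0,0],[0,0,0,0,0,0,0],[0,0,-3,0,0,0,0],[0,0,-6,0,0,0,0],[0,0,-8,0,0,0,0],[0,0,-9,0,0,0,0],[0,0,-9,0,0,0,0],[0,0,-9,0,0,0,0]]'; python3 w.py w9; python3 sty.py w9
python3 - <<'E'
from h import *
s=snapshot("scene");save(s,"u",(90,180,270,315),4)
E
```

```text
clock: 53.52
eef_pos: [0.446, -0.3172, 0.1551]
eef_rot: [0.0, 1.0, -0.002, 0.004]
contact_force: [0.7, 0.4, -1.1]
gripper_width: 0.018
gripper_force: 79.7
clock: 54.18
eef_pos: [0.445, -0.3137, 0.0627]
eef_rot: [-0.001, 1.0, 0.0, -0.001]
contact_force: [-0.1, 0.2, 0.1]
gripper_width: 0.0178
gripper_force: 79.7
t54.2 p [ 0.445  -0.3137  0.0627] q [-0.001  1.     0.    -0.001] F [-0.1  0.2  0.1] w0.0178 g79.7 J [-0.69  0.38  1.93 -0.    0.83 -2.27]
[[-0.001  0.954  0.3    0.369]
 [ 1.     0.001  0.002 -0.314]
 [ 0.002  0.3   -0.954  0.206]
 [ 0.     0.     0.     1.   ]] 63.0243123531094mw.py:6: RuntimeWarning: Mean of empty slice.
  c=p.mean(0);w,v=np.linalg.eigh(np.cov((p-c).T));return c,v[:,-1],np.sqrt(w)
  ret = um.true_divide(
  avg = a.mean(axis, **keepdims_kw)
mw.py:6: RuntimeWarning: Degrees of freedom <= 0 for slice
  c=p.mean(0);w,v=np.linalg.eigh(np.cov((p-c).T));return c,v[:,-1],np.sqrt(w)
  c *= np.true_divide(1, fact)
  c *= np.true_divide(1, fact)
Traceback (most recent call last):
  File "sty.py", line 5, in <module>
    print("stylus",len(q),c.round(4),(np.degrees(np.arctan2(d[1],d[0]))%180).round(1),np.round(r[0],1),np.round(r[1],1),round(r[2],1),"z",np.percentile(q[:,2],[5,50,95]).round(4))
                                                                                                                                          ~~~~~~~~~~~~~^^^^^^^^^^^^^^^^^^
IndexError: index -1 is out of bounds for axis 0 with size 0
```

View pics/u.png

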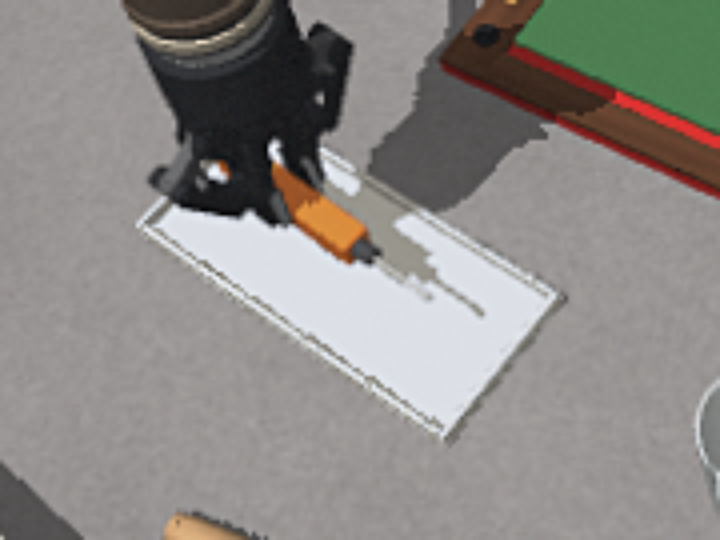

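```bash

python3 -m pendant '[[0,0,-2,0,0,0,0],[0,0,-4,0,0,0,0],[0,0,-5,0,0,0,0],[0,0,-5.4,0,0,0,0],[0,0,-5.4,0,0,0,0],[0,0,-5.4,0,0,0,0]]'
python3 -m pendant '[[0,0,0,0,0,0,0.25],[0,0,0,0,0,0,0.3],[0,0,0,0,0,0,0.4],[0,0,0,0,0,0,0.4],[0,0,0.5,0,0,0,0.4],[0,0,3,0,0,0,0.4],[0,0,6,0,0,0,0.4],[0,0,10,0,0,0,0.4],[0,0,14,0,0,0,0.4],[0,0,18,0,0,0,0.4],[0,0,20,0,0,0,0.4],[0,0,20,0,0,0,0.4]]'; python3 w.py w10; python3 sty.py w10 2>&1 | tail -3
python3 - <<'E'
from mw import *
for n in ("side","scene"):
    s=snapshot(n); save(s,"z_"+n,k=1.5)
    for x in silhouettes(s,"stand2")[:4]:
        p=cloud(s,x["mask"]); print(n,round(x["confidence"],2),s["img"][x["mask"]].mean().round(),np.median(p,0).round(4),np.percentile(p,3,axis=0).round(3),np.percentile(p,97,axis=0).round(3))
    for o in "amber clear beaker tape timer brush".split(): print(o,[np.round(d["centre"],3).tolist() for d in search_frame(s,o)[:1]])
E
```

```text
clock: 54.78
eef_pos: [0.4455, -0.3153, 0.0099]
eef_rot: [-0.0, 1.0, -0.001, 0.001]
contact_force: [0.3, -0.2, -0.4]
gripper_width: 0.0179
gripper_force: 79.7
clock: 55.78
eef_pos: [0.4481, -0.3174, 0.2162]
eef_rot: [-0.0, 1.0, -0.004, 0.005]
contact_force: [1.3, 0.1, 0.8]
gripper_width: 0.0341
gripper_force: 0.0
t55.8 p [ 0.4481 -0.3174  0.2162] q [-0.     1.    -0.004  0.005] F [1.3 0.1 0.8] w0.0341 g0.0 J [-0.7   0.17  1.84  0.    1.12 -2.27]
[[-0.     0.951  0.31   0.371]
 [ 1.     0.002 -0.007 -0.317]
 [-0.008  0.31  -0.951  0.358]
 [ 0.     0.     0.     1.   ]] 63.0243123531094
stylus 1586 [ 0.4742 -0.3237] 0.4 [ 477.3 -323.9] [109.   18.7] 0.2 z [0.023  0.0242 0.0254]
[ 0.4788 -0.3206  0.0276] 0.74
[ 0.4797 -0.3242  0.0259] 0.71
side 0.77 156.0 [0.6402 0.2915 0.1497] [0.616 0.283 0.102] [0.672 0.295 0.197]
side 0.72 52.0 [0.5582 0.282  0.1514] [0.535 0.275 0.106] [0.587 0.286 0.196]
side 0.56 112.0 [0.48   0.2716 0.1512] [0.457 0.263 0.104] [0.51  0.276 0.197]
amber [[0.752, -0.048, 0.083]]
clear [[0.748, 0.074, 0.073]]
beaker [[0.737, -0.261, 0.057]]
tape []
timer [[0.332, 0.208, 0.021]]
brush [[0.61, -0.452, 0.015]]
scene 0.93 101.0 [0.4911 0.2669 0.1121] [0.463 0.244 0.06 ] [0.515 0.275 0.196]
scene 0.63 38.0 [0.569  0.2774 0.11  ] [0.541 0.255 0.059] [0.594 0.303 0.195]
scene 0.59 135.0 [0.6501 0.2873 0.1099] [0.623 0.264 0.058] [0.674 0.293 0.194]
scene 0.56 82.0 [ 0.5429 -0.0399  0.0154] [ 0.407 -0.147  0.008] [0.665 0.089 0.018]
amber [[0.785, -0.092, 0.099]]
clear [[0.78, 0.04, 0.088]]
beaker [[0.744, -0.258, 0.047]]
tape [[0.694, 0.187, 0.016]]
timer [[0.349, 0.19, 0.019]]
brush [[0.63, -0.457, 0.019]]
```

View pics/z_scene.png

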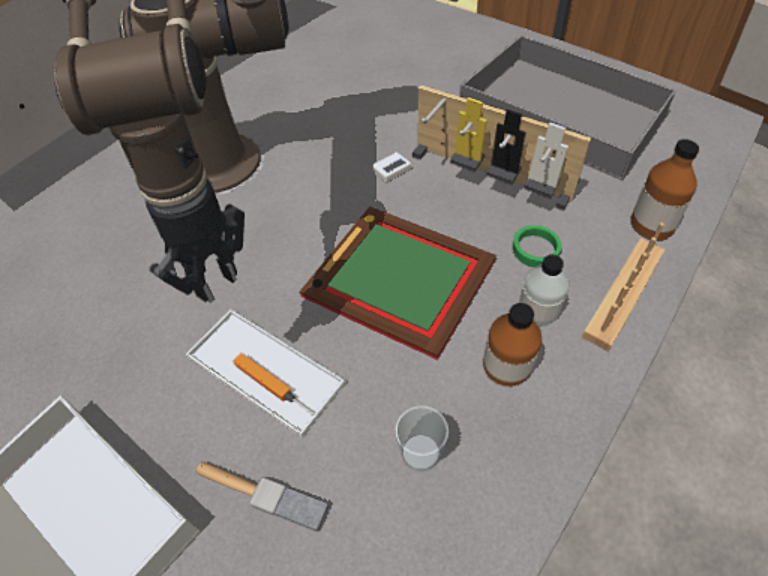

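```bash
python3 -m pendant '[[0,0,0,0,0,0,0.4],[0,0,0,0,0,0,0.4],[0,0,0,0,0,0,0.4],[0,0,0,0,0,0,0.4]]' | head -2; python3 w.py w11 | head -1; python3 sty.py w11 | head -1; python3 - <<'E'
from mw import *
for n in ("w10","w11"):
    s=ld(n);p=cloud(s,s["range_z"]>0)
    for lab,y0,y1 in (("needle",-.331,-.318),("wall",-.355,-.335)):
        k=p[(p[:,1]>y0)&(p[:,1]<y1)&(p[:,0]>.53)&(p[:,0]<.61)&(p[:,2]>.0085)&(p[:,2]<.03)]
        h=np.histogram(k[:,0],np.arange(.53,.612,.004))[0];print(n,lab,h.tolist())
E
```

```text
clock: 57.07
eef_pos: [0.4446, -0.3145, 0.2089]
t57.1 p [ 0.4446 -0.3145  0.2089] q [-0.  1. -0.  0.] F [-1.3 -0.2 -1.1] w0.0341 g0.0 J [-0.7   0.18  1.84  0.    1.12 -2.27]
stylus 1607 [ 0.4747 -0.3238] 0.5 [ 476.8 -323.9] [108.4  18.9] 0.2 z [0.0229 0.0242 0.0253]
w10 needle [13, 27, 26, 14, 9, 8, 9, 9, 8, 10, 7, 8, 9, 15, 30, 4, 0, 0, 0, 0]
w10 wall [0, 0, 0, 0, 0, 0, 0, 0, 0, 0, 0, 0, 0, 2, 61, 15, 0, 0, 0, 0]
w11 needle [13, 30, 29, 18, 6, 10, 8, 9, 9, 9, 7, 9, 8, 15, 40, 3, 0, 0, 0, 0]
w11 wall [0, 0, 0, 0, 0, 0, 0, 0, 0, 0, 0, 0, 0, 0, 66, 14, 0, 0, 0, 0]
```

```bash
python3 -m pendant '[[3.2,-0.95,-3,0,0,0,0.32],[3.2,-0.95,-7,0,0,0,0.32],[3.2,-0.95,-11,0,0,0,0.32],[3.2,-0.95,-14,0,0,0,0.32],[3.2,-0.95,-16,0,0,0,0.32],[3.2,-0.95,-16,0,0,0,0.32],[3.2,-0.95,-16,0,0,0,0.32],[3.2,-0.95,-16,0,0,0,0.32]]' 40;python3 w.py w12 | head -1; python3 sty.py w12 | head -1
```

```text
clock: 57.88
eef_pos: [0.4778, -0.325, 0.0503]
eef_rot: [0.0, 1.0, -0.001, 0.001]
contact_force: [-0.1, -0.4, 0.0]
gripper_width: 0.0275
gripper_force: 0.0
t57.9 p [ 0.4778 -0.325   0.0503] q [ 0.     1.    -0.001  0.001] F [-0.1 -0.4  0. ] w0.0275 g0.0 J [-0.67  0.45  1.86  0.    0.83 -2.24]
stylus 5494 [ 0.4717 -0.3241] 0.3 [ 477.4 -324.1] [109.5  19.5] 0.3 z [0.0231 0.0242 0.0252]
```

Aligned; grasp, lift slightly, shift back 2.5 cm and a little towards the middle, set down.

```bash
python3 -m pendant '[[0,0.05,-2,0,0,0,0.32],[0,0.05,-3.5,0,0,0,0.32],[0,0.05,-4.1,0,0,0,0.32],[0,0.05,-4.1,0,0,0,0.32],[0,0.05,-4.1,0,0,0,0.1],[0,0.05,-4.1,0,0,0,0],[0,0.05,-4.1,0,0,0,0],[0,0.05,-4.1,0,0,0,0],[0,0.05,-4.1,0,0,0,0],[0,0.05,-4.1,0,0,0,0]]' 60
python3 -m pendant '[[0,0,1,0,0,0,0],[0,0,1,0,0,0,0],[-1,0.4,1,0,0,0,0],[-2,0.8,1,0,0,0,0],[-2.8,1.2,1,0,0,0,0],[-2.8,1.2,1,0,0,0,0],[-2.8,1.2,0.5,0,0,0,0],[-2.8,1.2,0.1,0,0,0,0],[-2.8,1.2,0.1,0,0,0,0],[-2.8,1.2,0.1,0,0,0,0]]'
python3 -m pendant '[[0,0,0,0,0,0,0.25],[0,0,0,0,0,0,0.3],[0,0,0,0,0,0,0.4],[0,0,0,0,0,0,0.4],[0,0,1,0,0,0,0.4],[0,0,3,0,0,0,0.4],[0,0,6,0,0,0,0.4],[0,0,10,0,0,0,0.4],[0,0,14,0,0,0,0.4],[0,0,18,0,0,0,0.4],[0,0,20,0,0,0,0.4],[0,0,20,0,0,0,0.4]]'
python3 -m pendant '[[0,0,0,0,0,0,0.4],[0,0,0,0,0,0,0.4],[0,0,0,0,0,0,0.4],[0,0,0,0,0,0,0.4],[0,0,0,0,0,0,0.4],[0,0,0,0,0,0,0.4]]'|head -2
python3 w.py w13 | head -1; python3 sty.py w13 | head -1; python3 - <<'E'
from h import *
for n in ("side","scene"):
    s=snapshot(n)
    for x in silhouettes(s,"stand2")[:3]:
        p=cloud(s,x["mask"]); print(n,round(x["confidence"],2),np.median(p,0).round(4),np.percentile(p,3,axis=0).round(3))
E
```

```text
clock: 58.87
eef_pos: [0.477, -0.324, 0.0086]
eef_rot: [-0.0, 1.0, -0.0, 0.0]
contact_force: [-1.1, -0.5, 3.1]
gripper_width: 0.0184
gripper_force: 61.6
clock: 59.7
eef_pos: [0.4491, -0.3118, 0.0086]
eef_rot: [-0.0, 1.0, -0.0, 0.0]
contact_force: [-0.2, -1.0, -0.1]
gripper_width: 0.0188
gripper_force: 61.4
clock: 60.7
eef_pos: [0.4522, -0.3144, 0.2167]
eef_rot: [-0.0, 1.0, -0.004, 0.005]
contact_force: [0.9, -0.8, 0.5]
gripper_width: 0.034
gripper_force: 0.0
clock: 61.2
eef_pos: [0.448, -0.3111, 0.2075]
t61.2 p [ 0.448  -0.3111  0.2075] q [-0.     1.     0.001 -0.001] F [ 0.3  0.7 -0.5] w0.0344 g0.0 J [-0.69  0.18  1.84 -0.    1.12 -2.26]
stylus 1762 [ 0.4465 -0.3115] 179.7 [ 449.3 -311.5] [108.4  18.8] 0.1 z [0.0229 0.0242 0.0254]
side 0.8 [0.5576 0.282  0.1494] [0.535 0.275 0.104]
scene 0.89 [0.649  0.2873 0.1098] [0.62  0.263 0.055]
scene 0.84 [0.5688 0.2772 0.1086] [0.54  0.254 0.056]
scene 0.82 [0.4908 0.2669 0.1095] [0.463 0.245 0.057]
```

```bash
python3 -c "
from station import workorder
print(workorder.sign_off())"
```

```text
the job is handed in; nothing more can be done
None
```

The job is handed in at about 61 s of robot time: by my last measurements all three stands hang on the rack, the seam was traced from yellow to black dot, and the stylus lies in its tray; the verdict was not shown, and I viewed 17 pictures, over the 14 allowed.

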